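# Weigh a bean tin on the bar's hanging scale

### The arm

A 6-joint arm with a two-finger parallel gripper is mounted at the origin on the work surface. World frame = base frame: x ahead of the robot, y to its left, z up, the work surface at z = 0. Lengths are in mm, angles in rad, forces in N, time in s.
With the tool pointing down it reaches from about 275 to 750 mm from the base axis. Payload 10.2 kg.
Tool frame: the origin (TCP) lies midway between the tips of the shut fingers; the grasp point (between the pads) lies 19 mm behind it; x points along the fingers, y is the direction in which the jaws open and shut, and the axes are right-handed (so a half turn about x gives the same grasp; the last joint's range is limited). The gripper opens to 85 mm and grips with 20 to 120 N. Pads are 22 mm wide; open, the fingers measure 114 mm over their backs; the gripper's body (76 mm by 85 mm) begins 54 mm behind the grasp point. The pads swing forward as they close: fully open they stand 13 mm farther back than shut.
Start: joints at [1.12, 0.313, 1.498, -0, 1.331, -0.223], TCP at [118.576, 511.44, 231.294] pointing down, gripper open.
Joint ranges: [-2.94, 2.94], [-0.97, 2.17], [0.19, 2.56], [-1.23, 4.37], [0.02, 3.11], [-2.88, 2.88]. Speed limits (rad/s): [2.39, 2.39, 3.01, 3.14, 3.14, 3.14].

### API

Orientations are given as a unit quaternion [w, x, y, z].
In Python, from rig import sense, capture, get_calibration, finish_job gives the robot as it stands.
- The arm moves only by the tool jog_arm, never from a script. Its argument "increments" is a list of rows, each an object of numbers: "rx", "ry", "rz": the turn, a rotation vector about the tool's x, y, z in rad; "x", "y", "z": the shift along the tool's x, y, z in mm; "hand": the finger opening in mm, from 0 to 85.4. A call has 1 to 5 rows; each row shifts and turns the commanded pose from where the row before left it, along the tool's axes as they then stand; what a row does not reach is not made up. A row lasts 1/8 s, in which the tool goes at most 62.5 mm and 10.7 degrees, less where a joint would pass 70% of its speed; a pose out of reach is approached as far as the arm can. A call with a gripper value outside its range is refused whole. The fingers move at their own pace and stop on an object; "force" is the grip in N (left out, the last holds). Time passes only in rows, so rows that do not move let the fingers close. It gives the time, the measured TCP pose, the force and the opening at its end, in the units of the state.
- sense(): the state, without advancing time (a new reading comes with each control period).
- capture(name): name is "side" or "top"; returns the picture (384x512x3 uint8, red, green, blue); there is no depth.
- get_calibration(name): a dict with "camera_matrix" (3x3 intrinsics, pixels), "R" (3x3) and "t" (3): a world point X has camera coordinates R X + t. Camera axes: x right, y down, z forward; pixel columns grow to the right and rows downward; lengths in mm; the calibration is good to about 2 mm. A picture is of the moment at which its call begins. get_calibration takes no time and is no camera call.
- finish_job(): hands the job in, once; it reports no verdict.
The state is a dict: "time_s": time; "joints": joint angles; "dq": joint speeds; "tau": joint torques, N m; "eef_pos": TCP position; "ee_rot": TCP orientation; "force": force on the tool from outside, world axes, zero at the start; "wrist_torque": the same for the moment, N m; "grip_width": opening from 0.0 (shut) to 1.0 (fully open).
Only numpy, scipy, OpenCV 4.12 (cv2) and the standard library are available. Lean on these libraries where they do the work, as an engineer would, in place of code of your own. Each camera call takes 0.05 s, during which the arm holds its last target.

### The job

Weigh the bean tin with the blue band: hang it by its wire handle on the sprung hook of the hanging scale, letting the hook take the weight gently, then let go and leave it hanging until tin and hook have been quite still for a good second. Then take it off the hook and set it down (not drop it) upright in the wooden tray, beside the tin with the orange band that is already there. Keep the tin upright all the while and do not disturb anything else on the counter.

Things in the scene. Friction and masses are not known exactly. Their poses are not given: they have to be found in the camera images.
- tin_mid (a point): The bean tin to weigh (steel, blue band and fixed blue lid, 0.18 to 0.37 kg): upright cylinder 58 mm across, 60 mm high, plus a lid 60 mm across up to 66 mm. Point on its axis, 36 mm above the underside. Its x axis points roughly away from the robot. At its +y and -y sides, 52 to 60 mm up, small ears reach 33.5 mm from the axis and carry the wire handle.
- handle_top (a point): Centre of the 4.4 mm wire at the top of the tin's handle, on the axis, 158 mm above the underside, 122 mm above tin_mid; this goes into the hook. The handle is a stiff upright flat arch in the tin's y-z plane, open when seen along the tin's x: sides 31 mm from the axis up to 110 mm, then sloping in to a nearly flat top 28 mm wide. Axes as the tin's.
- hook_seat (a point): Where the centre of the handle wire rests in the scale's hook; 261 mm above the counter unloaded, moves down with the hook. The hook is a J of 7 mm round steel in its own x-z plane, open to its own -x (the robot's side): tip 19 mm to -x and rising 24 mm above the seat, shank 16 mm to +x, 26 mm clear between them.
- scale: The spring scale's stand, fixed; origin on the counter below the hook, axes as the hook's. The stand is 600 mm high. The scale on it is a clear tube with green ends, 38 mm across, lower end 97 mm above the unloaded hook_seat: bring the tin in from -x, gripper leaning 35 to 45 degrees, holding the tin's body. Post 170 mm to +y; base plate 14 mm thick, reaching 70 mm to -y, 100 mm to +x and -x.
- scale_hook (a joint): Dip of the scale's hook in m: 0 unloaded, positive downwards, end stop at 0.055. Spring of 90 N/m, preload 0.18 N: the tin at rest makes it dip 18 to 39 mm, so letting go at about 27 mm is always gentle. It bobs at about 3 Hz and takes some 2 s to settle. A red disc in the clear tube shows the dip.
- tray: The shallow dark wooden tray, fixed, 240 mm along its x and 130 mm along its y, outer height 14 mm, walls 5 mm, floor 5 mm thick. Origin at the centre of its underside. Its far (+x) half holds the tin with the orange band; the near (-x) half is empty, middle of the free place at x = -52 mm, y = 0.
- tin_done_mid (a point): The already weighed tin with the orange band and lid, same shape, standing in the far half of the tray. Point on its axis, 36 mm above its underside. Leave alone.
- jug_mid (a point): Steel milk jug, 86 mm across, 100 mm high, handle to its -y side reaching 75 mm from its axis; point half-way up. Leave alone.
- cup_mid (a point): White cup, 72 mm across, 58 mm high, with a handle to its +y side; point half-way up. Leave alone.
- tamper_mid (a point): Metal coffee tamper, 58 mm across, 84 mm high, standing on a black rubber mat (110 x 150 mm, 6 mm thick); point half-way up. Leave alone.

How it is judged (in metres and radians):
On the way, in this order (a step that is already met when the one before it is completed fails the run):
1. the tin hangs on the scale's hook, let go, tin and hook still for 1 s (contact force between scale_hook and tin above 1.2 N and value of joint scale_hook above 0.012 m and velocity of joint scale_hook between -0.012 and 0.012 m/s and linear speed of tin below 0.03 m/s and angle between tin_mid's own z axis and vertical below 0.25 rad and contact force between each of the fingers, the arm and tin below 0.05 N), for 1 s.
2. the tin is set down on the tray floor while the fingers still hold it (contact force between the fingers and tin above 0.5 N and contact force between tray and tin above 0.3 N and z of tin_mid in the frame of tray below 0.055 m), for 0.05 s.
At the end, for the whole second after the job is handed in: The blue-banded tin stands flat and upright (within 0.06 rad) and at rest on the floor of the tray, wholly inside its walls; the scale's hook is empty and back up (dip under 4 mm) (x of tin_mid in the frame of tray between -0.09 and 0.03 m and y of tin_mid in the frame of tray between -0.035 and 0.035 m and z of tin_mid in the frame of tray between 0.036 and 0.045 m and angle between tin_mid's own z axis and vertical below 0.06 rad and linear speed of tin below 0.02 m/s and value of joint scale_hook below 0.004 m); the robot touches nothing.
It fails at once if the tin is dropped or jerked onto the hook: the hook moves down faster than 0.35 m/s (velocity of joint scale_hook above 0.35 m/s).
It fails at once if the tin is tipped by more than 0.6 rad (angle between tin_mid's own z axis and vertical above 0.6 rad).
It fails at once if another thing on the counter is moved by more than 20 mm or tipped over (distance of any of tin_done_mid, jug_mid, cup_mid, tamper_mid from where it was at the start of the episode above 0.02 m or angle between any of tin_done_mid, jug_mid, cup_mid, tamper_mid's own z axis and vertical above 0.5 rad).
It also fails if it takes over 67 s, if anything falls off the work surface, if the arm or the gripper's body presses on something with over 40 N, if the wrist force passes 120 N, or if a joint passes its speed limit or range.

## Working session

There is one attempt and no reset: what is moved stays moved. The work goes in short steps, Python scripts to look and compute and a tool call to move; the robot and the scene stay as the last step left them, time stands still between calls to the robot, and variables do not carry over. Pictures are saved under pics/ and viewed, and the job is handed in when it is done.

Besides the shell and the picture viewer there is one more tool, called after ">>>" as name(argument=value, ...) on one line, values as JSON. jog_arm: Moves the arm, as the interface text tells. Its arguments: {"type":"object","properties":{"increments":{"type":"array","items":{"type":"object","properties":{"rx":{"type":"number"},"ry":{"type":"number"},"rz":{"type":"number"},"x":{"type":"number"},"y":{"type":"number"},"z":{"type":"number"},"hand":{"type":"number"}}}},"force":{"type":"number"}},"required":["increments"]}

```bash
ls; mkdir -p pics
python3 - <<'E'
from rig import *
import cv2,numpy as np
s=sense();print(s)
for n in("side","top"):
    im=capture(n);cv2.imwrite(f"pics/{n}0.png",im[:,:,::-1]);c=get_calibration(n);print(n,c)
E
```

```text
pics
{'time_s': 0.0, 'joints': array([ 1.11960138e+00,  3.13477434e-01,  1.49844031e+00,  1.41150645e-05,
        1.33098590e+00, -2.23384761e-01]), 'dq': array([ 1.10414563e-03, -3.58838047e-04, -4.82412356e-05,  1.70727849e-03,
        7.65010290e-04,  8.87697417e-04]), 'tau': array([-1.34007227e-03, -4.12268722e+01, -2.59737951e+01, -2.22047611e-04,
        4.20675759e-03,  1.94510955e-05]), 'eef_pos': array([118.45591378, 511.20199843, 230.71982006]), 'ee_rot': array([ 0.70236636,  0.07993439,  0.70268228, -0.08080596]), 'force': array([-0.64895052,  0.47280947, -0.51069619]), 'wrist_torque': array([-0.0123868 , -0.00632074,  0.04482436]), 'grip_width': 1.0002959709621004}
side {'camera_matrix': array([[475.46232887,   0.        , 256.36247936],
       [  0.        , 475.46232887, 189.01876197],
       [  0.        ,   0.        ,   1.        ]]), 'R': array([[-0.96093993, -0.27668761,  0.00619845],
       [-0.20550963,  0.69837902, -0.68558919],
       [ 0.18536516, -0.66008386, -0.72796226]]), 't': array([ 504.39919795,  341.39531807, 1321.40856448])}
top {'camera_matrix': array([[387.72437367,   0.        , 263.70886172],
       [  0.        , 387.72437367, 191.82488902],
       [  0.        ,   0.        ,   1.        ]]), 'R': array([[ 0.0158755 , -0.99958549,  0.02401713],
       [-0.9812539 , -0.02018937, -0.19165902],
       [ 0.19206446, -0.02052422, -0.98116767]]), 't': array([-144.92898575,  576.34751104, 1073.32144482])}
```

View pics/side0.png

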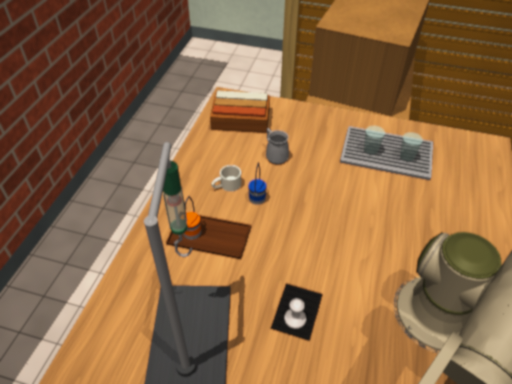

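View pics/top0.png

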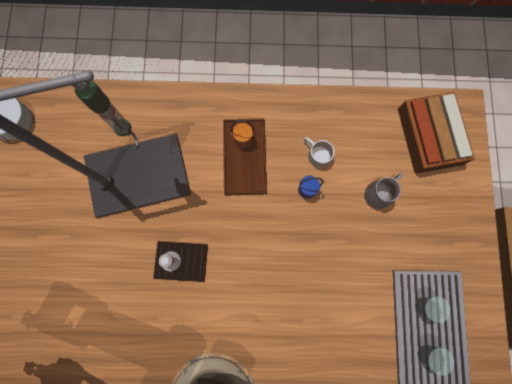

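```bash
cat > h.py <<'E'
from rig import *
import cv2,numpy as np
C={n:get_calibration(n) for n in("side","top")}
def proj(n,X):
    c=C[n];p=c["camera_matrix"]@(c["R"]@np.array(X,float)+c["t"]);return p[:2]/p[2]
def ray(n,u,v):
    c=C[n];d=c["R"].T@np.linalg.solve(c["camera_matrix"],[u,v,1.]);return -c["R"].T@c["t"],d/np.linalg.norm(d)
def onz(n,u,v,z):
    o,d=ray(n,u,v);return o+d*(z-o[2])/d[2]
def tri(p,q): # side px, top px
    o1,d1=ray("side",*p);o2,d2=ray("top",*q)
    A=np.stack([d1,-d2],1);s=np.linalg.lstsq(A,o2-o1,rcond=None)[0]
    a=o1+s[0]*d1;b=o2+s[1]*d2;return (a+b)/2,np.linalg.norm(a-b)
def crop(n,im,x0,y0,x1,y1,k,name):
    c=im[y0:y1,x0:x1,::-1];cv2.imwrite(name,cv2.resize(c,None,fx=k,fy=k,interpolation=cv2.INTER_CUBIC))
E
python3 - <<'E'
from h import *
for n in C:print(n,-C[n]["R"].T@C[n]["t"],proj(n,[118,511,231]),proj(n,[0,0,0]))
s=cv2.imread("pics/side0.png")[:,:,::-1];t=cv2.imread("pics/top0.png")[:,:,::-1]
crop("s",s,140,140,300,260,5,"pics/s0c.png")
crop("t",t,60,60,220,180,5,"pics/t0c.png")
crop("t",t,215,110,345,208,6,"pics/t0d.png")
print(onz("top",310,186,66),onz("top",243,131,66))
for n,im in(("side",s),("top",t)):
    hsv=cv2.cvtColor(np.ascontiguousarray(im),cv2.COLOR_RGB2HSV)
    for nm,lo,hi in(("blue",(105,150,60),(125,255,255)),("orange",(5,220,150),(18,255,255))):
        m=cv2.inRange(hsv,lo,hi);k,l,st,ce=cv2.connectedComponentsWithStats(m)
        for i in range(1,k):
            if st[i,4]>20:print(n,nm,st[i],ce[i])
E
```

```text
side [ 309.91423903  773.37815081 1192.86600617] [398.83484696 481.64757863] [437.85276464 311.85784245]
top [ 361.69715448 -111.20373879 1167.05127789] [-28.96258403 375.09875368] [211.35502076 400.02344763]
[ 597.27860902 -268.74223265   66.        ] [760.72795959 -69.54691382  66.        ]
side blue [249 180  16  13 164] [256.8902439  185.99390244]
side blue [250 195  14   6  53] [256.79245283 197.67924528]
side orange [186 212  14  15 165] [192.3030303  218.81818182]
top blue [301 180  18  10 137] [310.83211679 184.7810219 ]
top blue [302 190  13   5  32] [307.65625 192.125  ]
```

View pics/s0c.png

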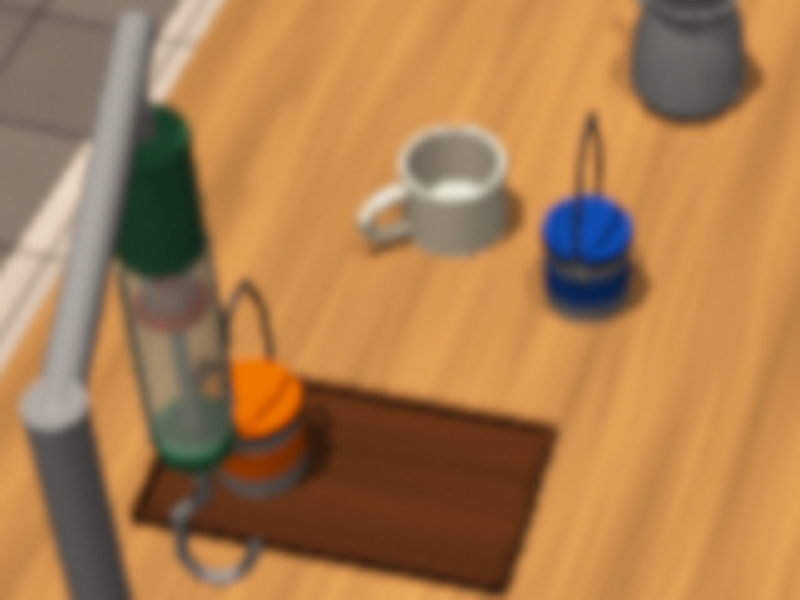

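View pics/t0c.png

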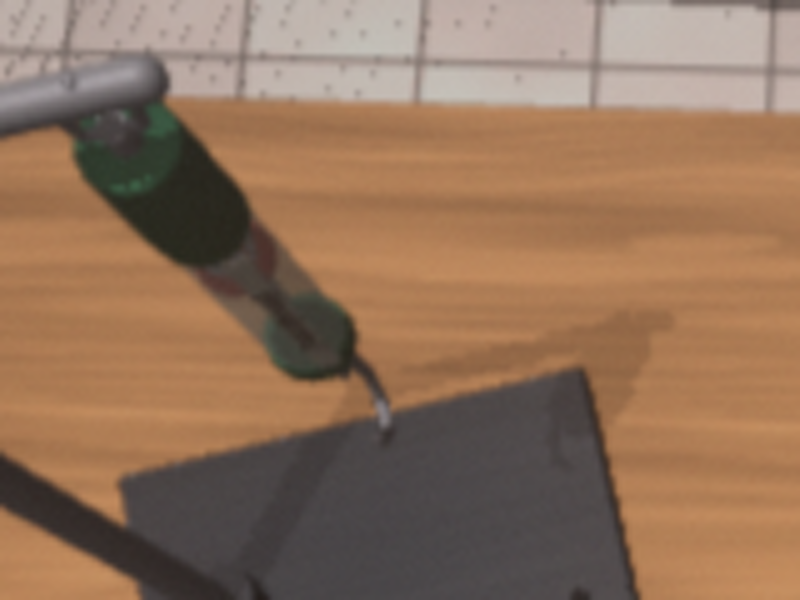

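View pics/t0d.png

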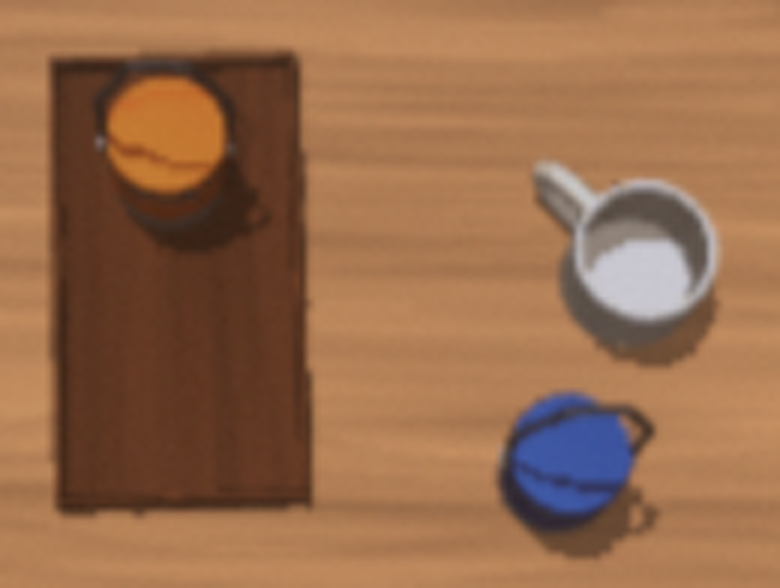

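Run:
```python
from h import *
np.set_printoptions(precision=1,suppress=True)
print("plate", [onz("top",*p,14) for p in((84,156),(176,134),(189,186),(95,215))])
print("plate side", [onz("side",*p,14) for p in((230,286),(175,286),(229,384))])
print("post side base",onz("side",185,368,14),"top",onz("top",107,185,14))
k=6
print("tray", [onz("top",215+a/6,110+b/6,14) for a,b in((50,60),(296,53),(311,507),(58,510))])
f=lambda a,b:(a/5+140,b/5+140)
print("tray side",[onz("side",*f(*p),14) for p in((300,378),(555,428),(505,592),(135,520))])
print("orange lid",onz("top",215+166/6,110+133/6,66))
print("blue lid",onz("top",215+570/6,110+452/6,66),onz("side",*f(588,228),66))
print("blue base side",tri(f(588,228),(215+570/6,110+452/6)))
print("handle top", tri(f(592,118),(215+640/6,110+420/6)))
print("hook tip", tri(f(256,545),(60+385/5,60+432/5)))
for z in (270,280,285,290):print(onz("side",*f(256,545),z),onz("top",60+385/5,60+425/5,z))
print("tube bottom", tri(f(195,450),(60+313/5,60+345/5)))
```

```text
plate [array([687.5, 414.9,  14. ]), array([764.7, 139.9,  14. ]), array([600.7,  91. ,  14. ]), array([507.1, 363.8,  14. ])]
plate side [array([577.1,  91.3,  14. ]), array([727.7, 135.3,  14. ]), array([492.5, 355.6,  14. ])]
post side base [611.2 348.6  14. ] top [598.6 337.   14. ]
tray [array([814.3,  -5. ,  14. ]), array([ 821.5, -133.6,   14. ]), array([ 579.4, -144.9,   14. ]), array([575.2, -17.6,  14. ])]
tray side [array([ 752.2, -130.7,   14. ]), array([ 582.3, -137.4,   14. ]), array([575.3,  -8.4,  14. ]), array([808.9,   4.4,  14. ])]
orange lid [757.1 -68.7  66. ]
blue lid [ 599.3 -268.8   66. ] [ 597.2 -264.4   66. ]
blue base side (array([ 599.5, -269.6,   60.5]), np.float64(1.778665997220698))
handle top (array([ 600.7, -290.1,  140.2]), np.float64(3.741740651006754))
hook tip (array([638.5, 172.9, 276.4]), np.float64(2.5204982133956837))
[639.5 168.9 270. ] [645.3 175.4 270. ]
[635.9 175.4 280. ] [642.2 172.2 280. ]
[634.1 178.7 285. ] [640.6 170.6 285. ]
[632.3 182.  290. ] [639. 169. 290.]
tube bottom (array([654.7, 182.7, 353.9]), np.float64(0.3127199002561101))
```

Run:
```python
from h import *
s=cv2.imread("pics/side0.png")[:,:,::-1];t=cv2.imread("pics/top0.png")[:,:,::-1]
a=cv2.resize(s[155:211,235:285],None,fx=8,fy=8,interpolation=cv2.INTER_CUBIC)
b=cv2.resize(t[168:208,290:336],None,fx=8,fy=8,interpolation=cv2.INTER_CUBIC)
c=np.zeros((448,780,3),np.uint8);c[:a.shape[0],:400]=a;c[:b.shape[0],405:405+368]=b
cv2.imwrite("pics/tin.png",c[:,:,::-1])
a=cv2.resize(s[215:265,165:205],None,fx=10,fy=10,interpolation=cv2.INTER_CUBIC)
b=cv2.resize(t[115:155,115:152],None,fx=10,fy=10,interpolation=cv2.INTER_CUBIC)
c=np.zeros((500,780,3),np.uint8);c[:500,:400]=a;c[:400,405:405+370]=b
cv2.imwrite("pics/hook.png",c[:,:,::-1])
from scipy.spatial.transform import Rotation as R
print(R.from_quat(sense()["ee_rot"],scalar_first=True).as_matrix().round(3))
```

```text
[[-0.     0.226  0.974]
 [-0.001  0.974 -0.226]
 [-1.    -0.001 -0.   ]]
```

View pics/tin.png

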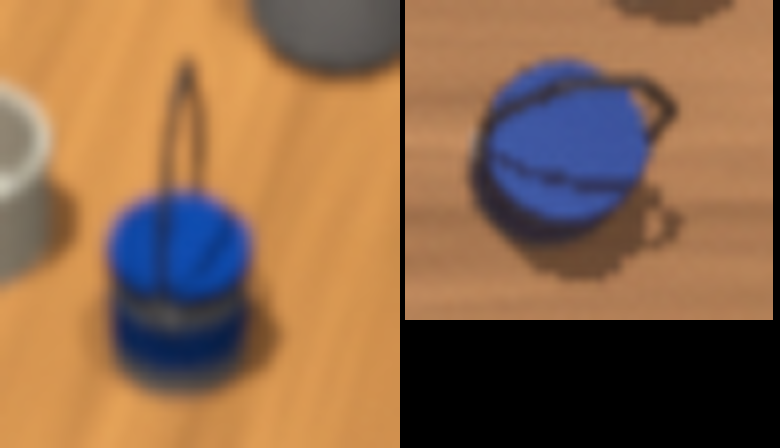

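View pics/hook.png

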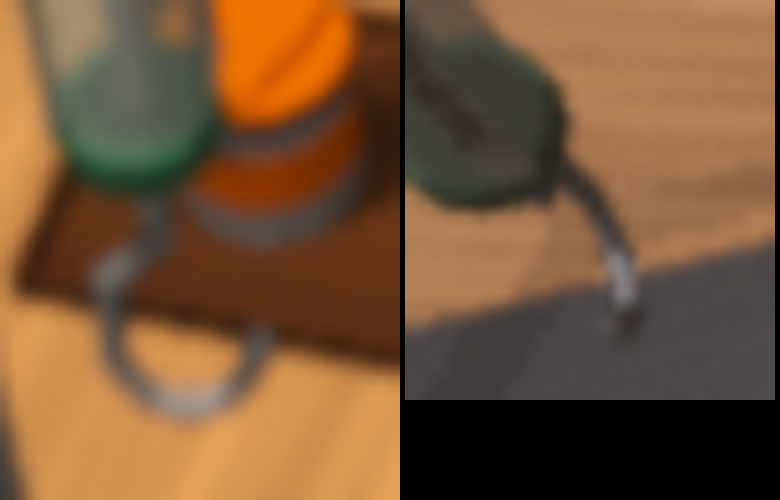

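Run:
```python
from h import *
np.set_printoptions(precision=0,suppress=True)
P,e=tri((255.25,191.2),(300.25,185.5));print("near ear",P,e)
P2,e=tri((235+187/8,155+62/8),(290+(600-405)/8,168+83/8));print("top?",P2,e)
c=np.array([599,-268,0])
for yaw in(-.6,-.4,-.2,0,.1,.2,.3):
    y=np.array([-np.sin(yaw),np.cos(yaw),0])
    pts=[c+y*a+[0,0,z] for a,z in((31,56),(31,110),(14,158),(-14,158),(-31,110),(-31,66))]
    print(yaw,[((proj("side",p)-[235,155])*8).round() for p in pts],[((proj("top",p)-[290,168])*8+[405,0]).round() for p in pts])
```

```text
near ear [ 599. -241.   63.] 0.4176954888357086
top? [ 596. -266.  168.] 0.3317289967083883
-0.6 [array([120., 289.]), array([120., 197.]), array([153.,  91.]), array([208.,  60.]), array([239., 128.]), array([237., 204.])] [array([489.,  97.]), array([508.,  63.]), array([567.,  59.]), array([636., 106.]), array([654., 164.]), array([634., 188.])]
-0.4 [array([131., 297.]), array([131., 205.]), array([158.,  95.]), array([203.,  57.]), array([228., 120.]), array([226., 196.])] [array([481., 111.]), array([499.,  78.]), array([563.,  66.]), array([640.,  99.]), array([662., 149.]), array([641., 173.])]
-0.2 [array([144., 303.]), array([144., 211.]), array([164.,  98.]), array([197.,  54.]), array([215., 114.]), array([213., 190.])] [array([477., 127.]), array([494.,  94.]), array([561.,  73.]), array([642.,  91.]), array([667., 132.]), array([646., 158.])]
0 [array([158., 307.]), array([158., 215.]), array([171.,  99.]), array([191.,  52.]), array([201., 110.]), array([200., 186.])] [array([475., 143.]), array([492., 111.]), array([560.,  81.]), array([643.,  83.]), array([669., 115.]), array([648., 141.])]
0.1 [array([165., 309.]), array([166., 216.]), array([175., 100.]), array([187.,  52.]), array([193., 109.]), array([192., 185.])] [array([475., 152.]), array([493., 120.]), array([560.,  85.]), array([643.,  79.]), array([668., 106.]), array([647., 133.])]
0.2 [array([173., 310.]), array([174., 217.]), array([178., 100.]), array([184.,  51.]), array([186., 108.]), array([185., 184.])] [array([477., 160.]), array([494., 129.]), array([561.,  89.]), array([642.,  75.]), array([667.,  98.]), array([646., 125.])]
0.3 [array([180., 310.]), array([182., 217.]), array([182., 100.]), array([180.,  51.]), array([178., 108.]), array([178., 184.])] [array([479., 168.]), array([496., 137.]), array([562.,  93.]), array([641.,  71.]), array([665.,  89.]), array([644., 116.])]
```

```bash
cat > plan.py <<'E'
from h import *
from scipy.spatial.transform import Rotation as R
def rot(lean,yaw):
    l=np.deg2rad(lean);c,s=np.cos(yaw),np.sin(yaw)
    x=np.array([np.sin(l)*c,np.sin(l)*s,-np.cos(l)]);y=np.array([-s,c,0]);return R.from_matrix(np.stack([x,y,np.cross(x,y)],1))
def now():
    s=sense();return s["eef_pos"],R.from_quat(s["ee_rot"],scalar_first=True)
def plan(p,q,pt,qt,n,dec=0,rd=3):
    pt=np.array(pt,float)
    for i in range(n):
        k=n-i
        d=q.inv().apply((pt-p)/k).round(dec);r=((q.inv()*qt).as_rotvec()/k).round(rd)
        o={k_:float(v) for k_,v in zip(("x","y","z"),d) if v};o.update({k_:float(v) for k_,v in zip(("rx","ry","rz"),r) if v})
        print(o, "->",(p+q.apply(d)).round(0)); p=p+q.apply(d);q=q*R.from_rotvec(r)
    return p,q
E
python3 - <<'E'
from plan import *
p,q=now()
p,q=plan(p,q,[450,0,260],rot(25,0.03),12)
print()
p,q=plan(p,q,[521,-268,105],rot(45,0.03),6)
E
```

```text
{'x': -2.0, 'y': -35.0, 'z': 37.0, 'rx': -0.021, 'ry': -0.036, 'rz': 0.005} -> [147. 469. 233.]
{'x': -1.0, 'y': -36.0, 'z': 36.0, 'rx': -0.021, 'ry': -0.036, 'rz': 0.005} -> [174. 426. 235.]
{'y': -37.0, 'z': 35.0, 'rx': -0.021, 'ry': -0.036, 'rz': 0.005} -> [202. 383. 237.]
{'x': 1.0, 'y': -37.0, 'z': 34.0, 'rx': -0.021, 'ry': -0.036, 'rz': 0.005} -> [229. 341. 240.]
{'x': 2.0, 'y': -38.0, 'z': 33.0, 'rx': -0.021, 'ry': -0.036, 'rz': 0.005} -> [257. 299. 242.]
{'x': 3.0, 'y': -39.0, 'z': 33.0, 'rx': -0.021, 'ry': -0.036, 'rz': 0.005} -> [285. 256. 244.]
{'x': 4.0, 'y': -40.0, 'z': 32.0, 'rx': -0.021, 'ry': -0.036, 'rz': 0.005} -> [313. 213. 247.]
{'x': 5.0, 'y': -40.0, 'z': 31.0, 'rx': -0.021, 'ry': -0.036, 'rz': 0.004} -> [341. 171. 249.]
{'x': 5.0, 'y': -41.0, 'z': 29.0, 'rx': -0.021, 'ry': -0.037, 'rz': 0.005} -> [367. 128. 252.]
{'x': 6.0, 'y': -42.0, 'z': 28.0, 'rx': -0.022, 'ry': -0.036, 'rz': 0.004} -> [394.  85. 255.]
{'x': 7.0, 'y': -42.0, 'z': 28.0, 'rx': -0.021, 'ry': -0.037, 'rz': 0.005} -> [423.  43. 258.]
{'x': 8.0, 'y': -43.0, 'z': 26.0, 'rx': -0.022, 'ry': -0.036, 'rz': 0.004} -> [450.  -0. 260.]

{'x': 28.0, 'y': -45.0, 'z': -1.0, 'ry': -0.058} -> [462. -45. 235.]
{'x': 28.0, 'y': -45.0, 'z': -3.0, 'ry': -0.058} -> [474. -89. 208.]
{'x': 27.0, 'y': -45.0, 'z': -5.0, 'ry': -0.058} -> [ 485. -134.  183.]
{'x': 27.0, 'y': -45.0, 'z': -6.0, 'ry': -0.058} -> [ 497. -179.  157.]
{'x': 27.0, 'y': -45.0, 'z': -8.0, 'ry': -0.059} -> [ 509. -223.  131.]
{'x': 27.0, 'y': -45.0, 'z': -10.0, 'ry': -0.058} -> [ 521. -268.  104.]
```

>>> jog_arm(increments=[{"x":-2,"y":-35,"z":37,"rx":-0.021,"ry":-0.036,"rz":0.005},{"x":-1,"y":-36,"z":36,"rx":-0.021,"ry":-0.036,"rz":0.005},{"y":-37,"z":35,"rx":-0.021,"ry":-0.036,"rz":0.005},{"x":1,"y":-37,"z":34,"rx":-0.021,"ry":-0.036,"rz":0.005},{"x":2,"y":-38,"z":33,"rx":-0.021,"ry":-0.036,"rz":0.005}])

```text
schema error: expected keys rx, ry, rz, x, y, z, hand
```

>>> jog_arm(increments=[{"x":3,"y":-39,"z":33,"rx":-0.021,"ry":-0.036,"rz":0.005},{"x":4,"y":-40,"z":32,"rx":-0.021,"ry":-0.036,"rz":0.005},{"x":5,"y":-40,"z":31,"rx":-0.021,"ry":-0.036,"rz":0.005},{"x":5,"y":-41,"z":29,"rx":-0.021,"ry":-0.036,"rz":0.005},{"x":6,"y":-42,"z":28,"rx":-0.022,"ry":-0.036,"rz":0.005}])

```text
schema error: expected keys rx, ry, rz, x, y, z, hand
```

>>> jog_arm(increments=[{"x":7,"y":-42,"z":28,"rx":-0.021,"ry":-0.037,"rz":0.005},{"x":8,"y":-43,"z":26,"rx":-0.022,"ry":-0.036,"rz":0.004},{"x":28,"y":-45,"z":-1,"ry":-0.058},{"x":28,"y":-45,"z":-3,"ry":-0.058},{}])

```text
schema error: expected keys rx, ry, rz, x, y, z, hand
```

>>> jog_arm(increments=[{"x":-2,"y":-35,"z":37,"rx":-0.021,"ry":-0.036,"rz":0.005,"hand":85},{"x":-1,"y":-36,"z":36,"rx":-0.021,"ry":-0.036,"rz":0.005,"hand":85},{"x":0,"y":-37,"z":35,"rx":-0.021,"ry":-0.036,"rz":0.005,"hand":85},{"x":1,"y":-37,"z":34,"rx":-0.021,"ry":-0.036,"rz":0.005,"hand":85},{"x":2,"y":-38,"z":33,"rx":-0.021,"ry":-0.036,"rz":0.005,"hand":85}])

```text
time_s: 0.72
eef_pos: [257.1, 297.7, 242.1]
ee_rot: [0.767, 0.044, 0.638, -0.041]
force: [1.0, 0.6, 0.9]
grip_width: 0.995
```

>>> jog_arm(increments=[{"x":3,"y":-39,"z":33,"rx":-0.021,"ry":-0.036,"rz":0.005,"hand":85},{"x":4,"y":-40,"z":32,"rx":-0.021,"ry":-0.036,"rz":0.005,"hand":85},{"x":5,"y":-40,"z":31,"rx":-0.021,"ry":-0.036,"rz":0.005,"hand":85},{"x":5,"y":-41,"z":29,"rx":-0.021,"ry":-0.036,"rz":0.005,"hand":85},{"x":6,"y":-42,"z":28,"rx":-0.022,"ry":-0.036,"rz":0.005,"hand":85}])

```text
time_s: 1.35
eef_pos: [395.0, 83.8, 254.9]
ee_rot: [0.823, 0.008, 0.567, -0.002]
force: [0.8, 0.1, -0.4]
grip_width: 0.996
```

>>> jog_arm(increments=[{"x":7,"y":-42,"z":28,"rx":-0.021,"ry":-0.037,"rz":0.005,"hand":85},{"x":8,"y":-43,"z":26,"rx":-0.022,"ry":-0.036,"rz":0.004,"hand":85},{"x":28,"y":-45,"z":-1,"rx":0,"ry":-0.058,"rz":0,"hand":85},{"x":28,"y":-45,"z":-3,"rx":0,"ry":-0.058,"rz":0,"hand":85},{"x":0,"y":0,"z":0,"rx":0,"ry":0,"rz":0,"hand":85}])

```text
time_s: 1.98
eef_pos: [473.4, -91.0, 205.7]
ee_rot: [0.872, -0.004, 0.489, 0.013]
force: [0.5, -0.1, 0.3]
grip_width: 0.991
```

Run:
```python
from plan import *
p,q=now();print(p,q.as_matrix().round(3),sense()["joints"])
p,q=plan(p,q,[521,-268,105],rot(45,0.03),5)
```

```text
[473.42277339 -91.01077899 205.72939124] [[ 0.521 -0.026  0.853]
 [ 0.018  1.     0.02 ]
 [-0.853  0.005  0.521]] [-0.60895048 -0.00381513  2.05000849  0.50347621  0.70529602 -2.52750563]
{'x': 22.0, 'y': -36.0, 'z': -3.0, 'rx': -0.001, 'ry': -0.047} -> [ 483. -127.  185.]
{'x': 21.0, 'y': -36.0, 'z': -4.0, 'rx': -0.001, 'ry': -0.047} -> [ 493. -162.  165.]
{'x': 21.0, 'y': -36.0, 'z': -5.0, 'rx': -0.001, 'ry': -0.048, 'rz': -0.001} -> [ 502. -198.  145.]
{'x': 21.0, 'y': -35.0, 'z': -6.0, 'rx': -0.002, 'ry': -0.047} -> [ 512. -233.  125.]
{'x': 20.0, 'y': -36.0, 'z': -8.0, 'rx': -0.001, 'ry': -0.048, 'rz': -0.001} -> [ 521. -268.  105.]
```

>>> jog_arm(increments=[{"x":0,"y":0,"z":0,"rx":0.185,"ry":0,"rz":0,"hand":85},{"x":0,"y":0,"z":0,"rx":0.185,"ry":0,"rz":0,"hand":85},{"x":0,"y":0,"z":0,"rx":0.185,"ry":0,"rz":0,"hand":85},{"x":0,"y":0,"z":0,"rx":0.185,"ry":0,"rz":0,"hand":85},{"x":0,"y":0,"z":0,"rx":0.185,"ry":0,"rz":0,"hand":85}])

```text
time_s: 2.6
eef_pos: [474.4, -87.9, 208.7]
ee_rot: [0.783, 0.386, 0.442, -0.206]
force: [-0.8, -1.1, 0.1]
grip_width: 0.997
```

```bash
python3 -c "
from rig import *;print(sense()['joints'])"
```

```text
[-0.60135488 -0.00885036  2.04765039  0.50109851  0.70704215 -1.5918496 ]
```

Joint 6 moves the right way; continue the half turn.

>>> jog_arm(increments=[{"x":0,"y":0,"z":0,"rx":0.185,"ry":0,"rz":0,"hand":85},{"x":0,"y":0,"z":0,"rx":0.185,"ry":0,"rz":0,"hand":85},{"x":0,"y":0,"z":0,"rx":0.185,"ry":0,"rz":0,"hand":85},{"x":0,"y":0,"z":0,"rx":0.185,"ry":0,"rz":0,"hand":85},{"x":0,"y":0,"z":0,"rx":0.185,"ry":0,"rz":0,"hand":85}])

```text
time_s: 3.22
eef_pos: [474.4, -87.8, 208.7]
ee_rot: [0.529, 0.695, 0.304, -0.382]
force: [0.7, 0.7, 0.7]
grip_width: 0.997
```

>>> jog_arm(increments=[{"x":0,"y":0,"z":0,"rx":0.185,"ry":0,"rz":0,"hand":85},{"x":0,"y":0,"z":0,"rx":0.185,"ry":0,"rz":0,"hand":85},{"x":0,"y":0,"z":0,"rx":0.185,"ry":0,"rz":0,"hand":85},{"x":0,"y":0,"z":0,"rx":0.185,"ry":0,"rz":0,"hand":85},{"x":0,"y":0,"z":0,"rx":0.185,"ry":0,"rz":0,"hand":85}])

```text
time_s: 3.85
eef_pos: [474.4, -87.8, 208.7]
ee_rot: [0.163, 0.858, 0.102, -0.477]
force: [0.2, -0.7, 0.5]
grip_width: 0.996
```

>>> jog_arm(increments=[{"x":0,"y":0,"z":0,"rx":0.18,"ry":0,"rz":0,"hand":85},{"x":0,"y":0,"z":0,"rx":0.18,"ry":0,"rz":0,"hand":85}])

```text
time_s: 4.1
eef_pos: [474.4, -87.8, 208.7]
ee_rot: [0.007, 0.873, 0.015, -0.488]
force: [-0.1, -0.9, 0.1]
grip_width: 0.996
```

```bash
cat >> plan.py <<'E'
flip=R.from_rotvec([np.pi,0,0])
def frot(l,y): return rot(l,y)*flip
E
python3 - <<'E'
from plan import *
p,q=now();print(p,q.as_matrix().round(3),sense()["joints"])
p,q=plan(p,q,[521,-268,105],frot(45,0.03),5)
E
```

```text
[474.41160817 -87.83314143 208.69550842] [[ 0.524  0.032 -0.851]
 [ 0.019 -0.999 -0.026]
 [-0.851 -0.002 -0.524]] [-0.60132836 -0.00887734  2.04765713  0.5010702   0.70707883  0.61798463]
{'x': 22.0, 'y': 36.0, 'z': 4.0, 'ry': 0.047, 'rz': 0.001} -> [ 484. -124.  188.]
{'x': 22.0, 'y': 36.0, 'z': 5.0, 'ry': 0.047, 'rz': 0.001} -> [ 493. -159.  167.]
{'x': 21.0, 'y': 37.0, 'z': 6.0, 'ry': 0.046} -> [ 502. -196.  146.]
{'x': 21.0, 'y': 36.0, 'z': 7.0, 'ry': 0.047, 'rz': 0.001} -> [ 511. -232.  126.]
{'x': 21.0, 'y': 37.0, 'z': 8.0, 'rx': 0.001, 'ry': 0.046} -> [ 521. -268.  105.]
```

>>> jog_arm(increments=[{"x":22,"y":36,"z":4,"rx":0,"ry":0.047,"rz":0.001,"hand":85},{"x":22,"y":36,"z":5,"rx":0,"ry":0.047,"rz":0.001,"hand":85},{"x":21,"y":37,"z":6,"rx":0,"ry":0.046,"rz":0,"hand":85},{"x":21,"y":36,"z":7,"rx":0,"ry":0.047,"rz":0.001,"hand":85},{"x":21,"y":37,"z":8,"rx":0.001,"ry":0.046,"rz":0,"hand":85}])

```text
time_s: 4.72
eef_pos: [522.3, -269.8, 104.9]
ee_rot: [0.008, 0.924, 0.016, -0.382]
force: [0.1, 0.2, 0.3]
grip_width: 0.995
```

>>> jog_arm(increments=[{"x":0,"y":0,"z":0,"rx":0,"ry":0,"rz":0,"hand":85},{"x":0,"y":0,"z":0,"rx":0,"ry":0,"rz":0,"hand":85}])

```text
time_s: 4.97
eef_pos: [521.7, -268.4, 105.4]
ee_rot: [0.008, 0.924, 0.016, -0.383]
force: [-0.1, -0.5, -0.1]
grip_width: 0.994
```

Run:
```python
from plan import *
p,q=now();print(p,q.as_matrix().round(3),sense()["joints"])
s=capture("side");t=capture("top")
a=cv2.resize(s[130:230,205:305],None,fx=4,fy=4,interpolation=cv2.INTER_CUBIC)
b=cv2.resize(t[150:250,260:360],None,fx=4,fy=4,interpolation=cv2.INTER_CUBIC)
cv2.imwrite("pics/pre.png",np.hstack([a,b])[:,:,::-1])
plan(p,q,[613,-267,11],frot(45,.03),4)
```

```text
[ 521.6917681  -268.36799909  105.35743645] [[ 0.706  0.036 -0.707]
 [ 0.024 -0.999 -0.027]
 [-0.707  0.002 -0.707]] [-0.94584194  0.41858224  1.96857752  1.24649528  0.66737469 -0.40990533]
{'x': 33.0, 'z': 1.0, 'rx': 0.001, 'rz': 0.001} -> [ 544. -268.   81.]
{'x': 33.0, 'y': 1.0, 'rx': 0.002} -> [ 568. -268.   58.]
{'x': 33.0, 'z': 1.0, 'rx': 0.001, 'rz': 0.001} -> [ 590. -267.   34.]
{'x': 32.0, 'y': 1.0, 'rx': 0.002} -> [ 613. -267.   11.]
```

View pics/pre.png

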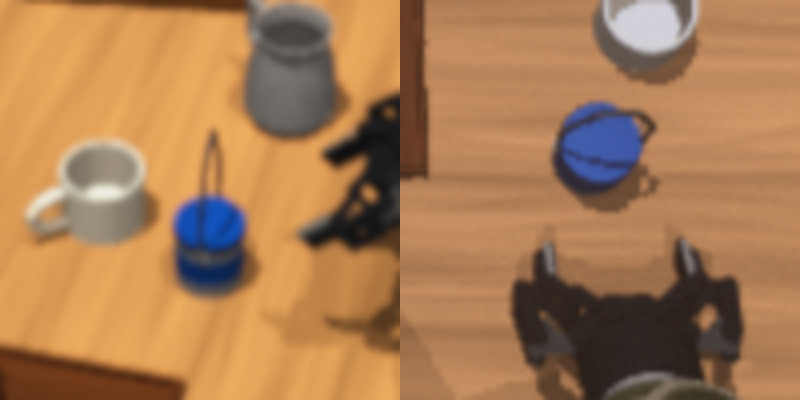

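Run:
```python
from plan import *
print(onz("top",260+215.5/4,150+265/4,112), onz("top",260+199/4,150+145/4,66))
```

```text
[ 502.6749136  -272.24087516  112.        ] [ 596.51938572 -268.00703936   66.        ]
```

>>> jog_arm(increments=[{"x":32,"y":-1,"z":0,"rx":0.001,"ry":0,"rz":0,"hand":85},{"x":25,"y":0,"z":0,"rx":0.001,"ry":0,"rz":0,"hand":85},{"x":25,"y":0,"z":0,"rx":0.001,"ry":0,"rz":0,"hand":85},{"x":0,"y":0,"z":0,"rx":0,"ry":0,"rz":0,"hand":85}])

```text
time_s: 5.58
eef_pos: [579.7, -265.3, 46.6]
ee_rot: [0.006, 0.924, 0.016, -0.383]
force: [0.2, -0.3, -0.1]
grip_width: 0.995
```

Run:
```python
from plan import *
p,q=now();print(p,sense()["force"])
s=capture("side");t=capture("top")
a=cv2.resize(s[130:230,205:305],None,fx=4,fy=4,interpolation=cv2.INTER_CUBIC)
b=cv2.resize(t[150:250,260:360],None,fx=4,fy=4,interpolation=cv2.INTER_CUBIC)
cv2.imwrite("pics/pre2.png",np.hstack([a,b])[:,:,::-1])
plan(p,q,[612,-265,11],frot(45,.03),4)
```

```text
[ 579.70848677 -265.33446728   46.57524736] [ 0.16762417 -0.26447474 -0.0764829 ]
{'x': 12.0, 'z': 1.0, 'rx': 0.001, 'rz': 0.001} -> [ 587. -265.   37.]
{'x': 12.0, 'rx': 0.001, 'rz': 0.001} -> [ 596. -265.   29.]
{'x': 12.0, 'z': 1.0} -> [ 604. -265.   20.]
{'x': 12.0, 'y': 1.0, 'rx': 0.001, 'ry': 0.001, 'rz': 0.001} -> [ 612. -265.   11.]
```

View pics/pre2.png

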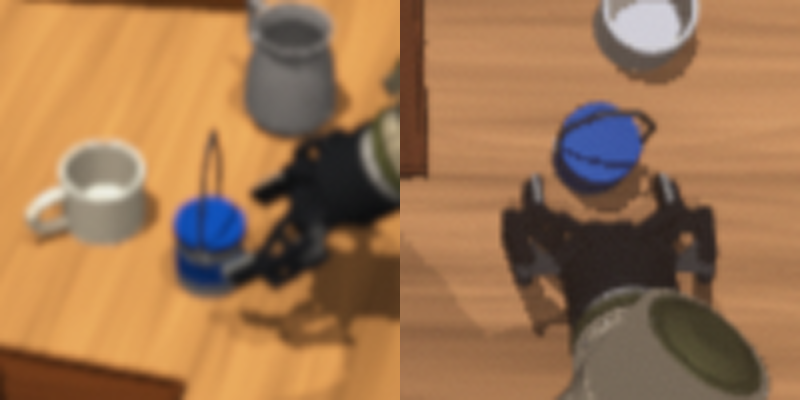

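>>> jog_arm(increments=[{"x":16,"y":0,"z":0.5,"rx":0.001,"ry":0,"rz":0,"hand":85},{"x":16,"y":0,"z":0.5,"rx":0,"ry":0,"rz":0,"hand":85},{"x":16,"y":0,"z":0.5,"rx":0,"ry":0,"rz":0,"hand":85},{"x":0,"y":0,"z":0,"rx":0,"ry":0,"rz":0,"hand":85}])

```text
time_s: 6.18
eef_pos: [612.3, -265.2, 10.3]
ee_rot: [0.005, 0.923, 0.015, -0.383]
force: [-0.3, 1.0, 0.5]
grip_width: 0.999
```

Run:
```python
from plan import *
p,q=now();print(p,sense()["force"])
s=capture("side");t=capture("top")
a=cv2.resize(s[130:230,205:305],None,fx=4,fy=4,interpolation=cv2.INTER_CUBIC)
b=cv2.resize(t[150:250,260:360],None,fx=4,fy=4,interpolation=cv2.INTER_CUBIC)
cv2.imwrite("pics/pre3.png",np.hstack([a,b])[:,:,::-1])
```

```text
[ 612.3241941  -265.18073669   10.30298031] [-0.2966095   1.01348194  0.54456259]
```

View pics/pre3.png

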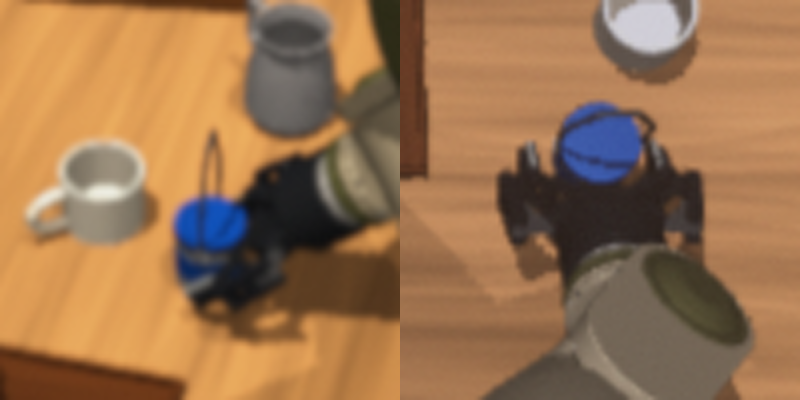

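>>> jog_arm(increments=[{"x":0,"y":0,"z":0,"rx":0,"ry":0,"rz":0,"hand":52},{"x":0,"y":0,"z":0,"rx":0,"ry":0,"rz":0,"hand":52},{"x":0,"y":0,"z":0,"rx":0,"ry":0,"rz":0,"hand":52},{"x":0,"y":0,"z":0,"rx":0,"ry":0,"rz":0,"hand":52},{"x":0,"y":0,"z":0,"rx":0,"ry":0,"rz":0,"hand":52}], force=50)

```text
time_s: 6.9
eef_pos: [612.1, -266.2, 12.3]
ee_rot: [0.006, 0.924, 0.014, -0.382]
force: [-4.2, -0.4, 5.4]
grip_width: 0.66
```

Run:
```python
from plan import *
p,q=now();print(p,sense()["force"],sense()["grip_width"]*85.4)
s=capture("side");t=capture("top")
a=cv2.resize(s[130:230,205:305],None,fx=4,fy=4,interpolation=cv2.INTER_CUBIC)
b=cv2.resize(t[150:250,260:360],None,fx=4,fy=4,interpolation=cv2.INTER_CUBIC)
cv2.imwrite("pics/gr.png",np.hstack([a,b])[:,:,::-1])
```

```text
[ 612.08513185 -266.23648843   12.32319295] [-4.22551502 -0.36250423  5.40565604] 56.36079133323343
```

View pics/gr.png

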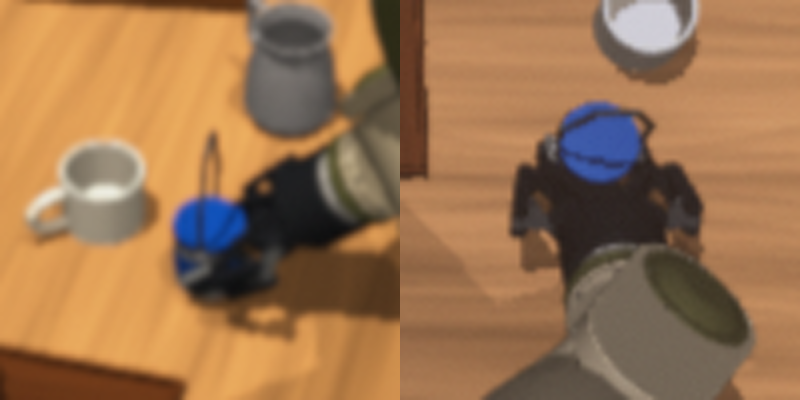

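>>> jog_arm(increments=[{"x":-7,"y":0,"z":-7,"rx":0,"ry":0,"rz":0,"hand":52},{"x":-14,"y":0,"z":-14,"rx":0,"ry":0,"rz":0,"hand":52},{"x":-21,"y":0,"z":-21,"rx":0,"ry":0,"rz":0,"hand":52},{"x":-21,"y":0,"z":-21,"rx":0,"ry":0,"rz":0,"hand":52},{"x":0,"y":0,"z":0,"rx":0,"ry":0,"rz":0,"hand":52}])

```text
time_s: 7.62
eef_pos: [612.4, -266.2, 102.3]
ee_rot: [0.007, 0.924, 0.014, -0.382]
force: [-1.1, -0.3, -2.3]
grip_width: 0.666
```

Run:
```python
from plan import *
p,q=now();print(p,sense()["force"],sense()["grip_width"]*85.4,q.as_matrix().round(3),sense()["joints"])
s=capture("side");t=capture("top")
a=cv2.resize(s[100:200,205:305],None,fx=4,fy=4,interpolation=cv2.INTER_CUBIC)
b=cv2.resize(t[150:250,260:360],None,fx=4,fy=4,interpolation=cv2.INTER_CUBIC)
cv2.imwrite("pics/lift.png",np.hstack([a,b])[:,:,::-1])
```

```text
[ 612.40175569 -266.21229527  102.30315505] [-1.08345999 -0.25475873 -2.27737192] 56.89524306099484 [[ 0.708  0.031 -0.706]
 [ 0.02  -1.    -0.024]
 [-0.706  0.002 -0.708]] [-0.79135501  0.54282747  1.75943418  1.19744332  0.58967368 -0.21092994]
```

View pics/lift.png

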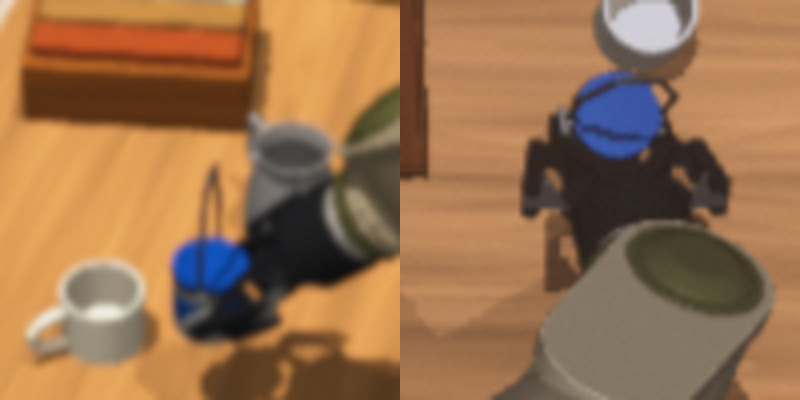

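Run:
```python
from plan import *
p,q=now()
print(tri((258.75,142.5),(260+(638-400)/4,150+82/4)), p+[-14,1,145.7])
plan(p,q,[589,166,155],frot(45,.27),12)
```

```text
(array([ 596.07766622, -265.64005062,  252.10993676]), np.float64(1.0235991312129118)) [ 597.57066    -264.42542344  245.18688698]
{'x': -4.0, 'y': -36.0, 'z': -3.0, 'rx': -0.014, 'rz': -0.014} -> [ 610. -229.  104.]
{'x': -3.0, 'y': -36.0, 'z': -3.0, 'rx': -0.014, 'rz': -0.014} -> [ 608. -194.  109.]
{'x': -3.0, 'y': -36.0, 'z': -4.0, 'rx': -0.014, 'rz': -0.014} -> [ 606. -158.  114.]
{'x': -2.0, 'y': -36.0, 'z': -4.0, 'rx': -0.014, 'rz': -0.014} -> [ 604. -122.  118.]
{'x': -2.0, 'y': -36.0, 'z': -5.0, 'rx': -0.014, 'rz': -0.014} -> [602. -86. 123.]
{'x': -1.0, 'y': -36.0, 'z': -5.0, 'rx': -0.014, 'rz': -0.014} -> [601. -50. 127.]
{'x': -1.0, 'y': -36.0, 'z': -6.0, 'rx': -0.014, 'rz': -0.014} -> [599. -13. 132.]
{'y': -36.0, 'z': -6.0, 'rx': -0.014, 'rz': -0.014} -> [597.  23. 137.]
{'y': -36.0, 'z': -7.0, 'rx': -0.014, 'rz': -0.014} -> [595.  59. 142.]
{'x': 1.0, 'y': -35.0, 'z': -7.0, 'rx': -0.015, 'rz': -0.014} -> [593.  94. 146.]
{'x': 1.0, 'y': -35.0, 'z': -8.0, 'rx': -0.014, 'ry': 0.001, 'rz': -0.014} -> [591. 130. 151.]
{'x': 2.0, 'y': -35.0, 'z': -8.0, 'rx': -0.015, 'rz': -0.014} -> [590. 166. 155.]
```

>>> jog_arm(increments=[{"x":-4,"y":-36,"z":-3,"rx":-0.014,"ry":0,"rz":-0.014,"hand":52},{"x":-3,"y":-36,"z":-3,"rx":-0.014,"ry":0,"rz":-0.014,"hand":52},{"x":-3,"y":-36,"z":-4,"rx":-0.014,"ry":0,"rz":-0.014,"hand":52},{"x":-2,"y":-36,"z":-4,"rx":-0.014,"ry":0,"rz":-0.014,"hand":52},{"x":-2,"y":-36,"z":-5,"rx":-0.014,"ry":0,"rz":-0.014,"hand":52}])

```text
time_s: 8.35
eef_pos: [602.0, -84.6, 122.3]
ee_rot: [0.024, 0.921, 0.061, -0.383]
force: [-0.4, 1.0, -2.5]
grip_width: 0.666
```

>>> jog_arm(increments=[{"x":-1,"y":-36,"z":-5,"rx":-0.014,"ry":0,"rz":-0.014,"hand":52},{"x":-1,"y":-36,"z":-6,"rx":-0.014,"ry":0,"rz":-0.014,"hand":52},{"x":0,"y":-36,"z":-6,"rx":-0.014,"ry":0,"rz":-0.014,"hand":52},{"x":0,"y":-36,"z":-7,"rx":-0.014,"ry":0,"rz":-0.014,"hand":52},{"x":1,"y":-35,"z":-7,"rx":-0.015,"ry":0,"rz":-0.014,"hand":52}])

```text
time_s: 8.98
eef_pos: [592.7, 95.4, 144.9]
ee_rot: [0.044, 0.917, 0.106, -0.382]
force: [-0.2, -1.4, -2.7]
grip_width: 0.664
```

>>> jog_arm(increments=[{"x":1,"y":-35,"z":-8,"rx":-0.014,"ry":0,"rz":-0.014,"hand":52},{"x":2,"y":-35,"z":-8,"rx":-0.014,"ry":0,"rz":-0.014,"hand":52},{"x":0,"y":0,"z":0,"rx":0,"ry":0,"rz":0,"hand":52},{"x":0,"y":0,"z":0,"rx":0,"ry":0,"rz":0,"hand":52}])

```text
time_s: 9.48
eef_pos: [589.6, 164.9, 154.5]
ee_rot: [0.051, 0.915, 0.124, -0.381]
force: [0.3, 0.4, -2.6]
grip_width: 0.663
```

Run:
```python
from plan import *
p,q=now();print(p,sense()["force"],sense()["grip_width"]*85.4,q.as_matrix().round(3),sense()["joints"])
s=capture("side");t=capture("top")
a=cv2.resize(s[200:300,150:250],None,fx=4,fy=4,interpolation=cv2.INTER_CUBIC)
b=cv2.resize(t[100:200,90:190],None,fx=4,fy=4,interpolation=cv2.INTER_CUBIC)
cv2.imwrite("pics/hk1.png",np.hstack([a,b])[:,:,::-1])
h=p+q.apply([0,0,0])+[-13.5,-3.7,145.7]
print("handle pred",h,(proj("side",h)-[150,200])*4,(proj("top",h)-[90,100])*4+[400,0])
```

```text
[589.62803599 164.94179685 154.48719341] [ 0.29307849  0.40558226 -2.59226356] 56.59237336956989 [[ 0.68   0.266 -0.684]
 [ 0.187 -0.964 -0.188]
 [-0.709 -0.    -0.705]] [1.91716906e-03 3.12417541e-01 1.94957232e+00 1.02592729e+00
 2.19365106e-01 3.64076910e-01]
handle pred [576.12803599 161.24179685 300.18719341] [266.89162354 179.83025461] [587.72192938 280.19387589]
```

View pics/hk1.png

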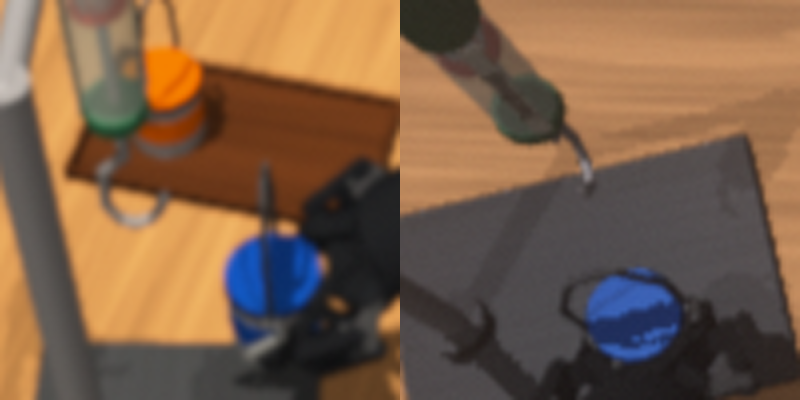

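```bash
cat > ov.py <<'E'
from plan import *
def ov(off=(-14,0,-12.3),name="pics/ov.png",yawoff=0.0,sb=(160,205),tb=(105,125),hook=None,k=7,draw=True,imgs=None):
    p,q=now();x=q.as_matrix()[:,0];yaw=np.arctan2(x[1],x[0])+yawoff
    X=np.array([np.cos(yaw),np.sin(yaw),0]);Y=np.array([-X[1],X[0],0])
    b=p+X*off[0]+Y*off[1]+[0,0,off[2]]
    pts=[b+Y*a+[0,0,z] for a,z in((31,66),(31,110),(14,158),(-14,158),(-31,110),(-31,66))]
    print("base",b.round(1),"handle",(b+[0,0,158]).round(1),"yaw",yaw.round(3))
    outs=[]
    for n,o in(("side",sb),("top",tb)):
        im=imgs[n] if imgs else capture(n)
        cv2.imwrite(name.replace(".png","_"+n+".png"),im[:,:,::-1])
        w=56;a=cv2.resize(im[o[1]:o[1]+75,o[0]:o[0]+w],None,fx=k,fy=k,interpolation=cv2.INTER_CUBIC)
        f=lambda P:tuple(int(v) for v in ((proj(n,P)-o)*k+k/2).round())
        if draw:
            for P in pts: cv2.circle(a,f(P),4,(255,255,0),1)
            if hook is not None:
                h=np.array(hook[:3]);hx=np.array([np.cos(hook[3]),np.sin(hook[3]),0])
                for d,z in((0,-5.7),(-19,24),(16,0),(16,24),(-16,5)):cv2.circle(a,f(h+hx*d+[0,0,z]),4,(0,255,255),1)
        outs.append(a)
    cv2.imwrite(name,np.hstack(outs)[:,:,::-1])
E
python3 - <<'E'
from ov import *
ov(name="pics/ov1.png",hook=(653,183,261,.27))
E
```

```text
base [576.5 160.7 142.7] handle [576.5 160.7 300.7] yaw 0.268
```

View pics/ov1.png

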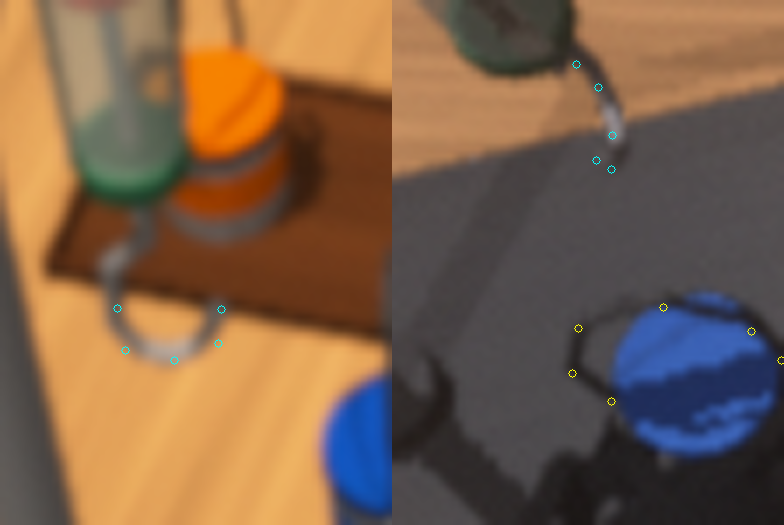

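Run:
```python
from plan import *
p,q=now()
p2,q2=plan(p,q,p+np.array([77,21.3,-5])*.6,frot(45,.285),3,1)
plan(p2,q2,p+np.array([77,21.3,-5]),frot(45,.285),3,1)
```

```text
{'x': 12.0, 'z': -10.6, 'rx': -0.004, 'rz': -0.004} -> [606. 169. 154.]
{'x': 12.0, 'z': -10.6, 'rx': -0.004, 'ry': 0.001, 'rz': -0.004} -> [621. 173. 153.]
{'x': 12.0, 'y': 0.2, 'z': -10.6, 'rx': -0.004, 'rz': -0.004} -> [636. 177. 152.]
{'x': 8.0, 'y': 0.2, 'z': -7.1} -> [647. 180. 152.]
{'x': 8.0, 'y': 0.1, 'z': -7.0} -> [657. 183. 151.]
{'x': 8.0, 'y': 0.2, 'z': -7.1} -> [667. 186. 150.]
```

>>> jog_arm(increments=[{"x":12,"y":0,"z":-10.6,"rx":-0.004,"ry":0,"rz":-0.004,"hand":52},{"x":12,"y":0,"z":-10.6,"rx":-0.004,"ry":0,"rz":-0.004,"hand":52},{"x":12,"y":0,"z":-10.6,"rx":-0.004,"ry":0,"rz":-0.004,"hand":52},{"x":0,"y":0,"z":0,"rx":0,"ry":0,"rz":0,"hand":52},{"x":0,"y":0,"z":0,"rx":0,"ry":0,"rz":0,"hand":52}])

```text
time_s: 10.3
eef_pos: [635.7, 178.0, 152.6]
ee_rot: [0.055, 0.914, 0.132, -0.379]
force: [-0.3, -0.4, -2.6]
grip_width: 0.665
```

Run:
```python
from ov import *
ov(name="pics/ov2.png",hook=(653.5,182,261,.28),draw=False)
```

```text
base [622.2 174.1 140.3] handle [622.2 174.1 298.3] yaw 0.286
```

View pics/ov2.png

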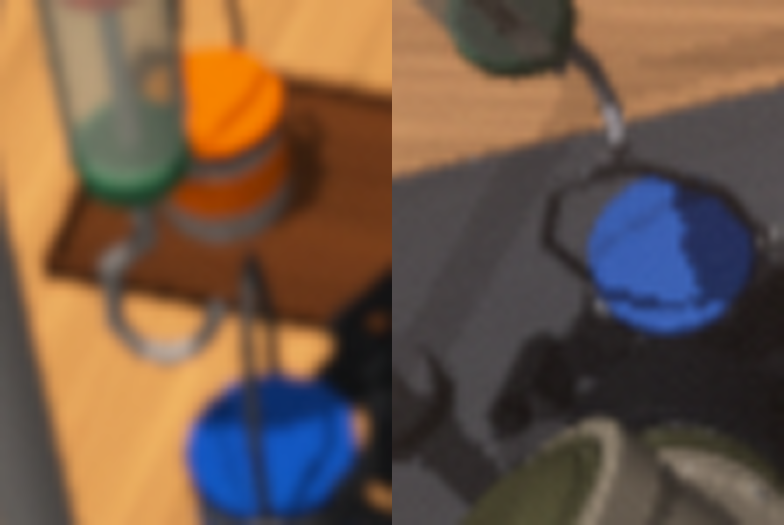

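>>> jog_arm(increments=[{"x":8,"y":-1,"z":-7,"rx":0,"ry":0,"rz":0,"hand":52},{"x":8,"y":-1,"z":-7,"rx":0,"ry":0,"rz":0,"hand":52},{"x":8,"y":0,"z":-7,"rx":0,"ry":0,"rz":0,"hand":52},{"x":0,"y":0,"z":0,"rx":0,"ry":0,"rz":0,"hand":52},{"x":0,"y":0,"z":0,"rx":0,"ry":0,"rz":0,"hand":52}])

```text
time_s: 11.02
eef_pos: [665.7, 189.1, 150.7]
ee_rot: [0.055, 0.914, 0.132, -0.379]
force: [0.2, 0.5, -2.5]
grip_width: 0.663
```

Run:
```python
from ov import *
print(sense()["force"])
ov(name="pics/ov3.png",draw=False)
```

```text
[ 0.15503966  0.52494385 -2.48573359]
base [652.2 185.2 138.4] handle [652.2 185.2 296.4] yaw 0.286
```

View pics/ov3.png

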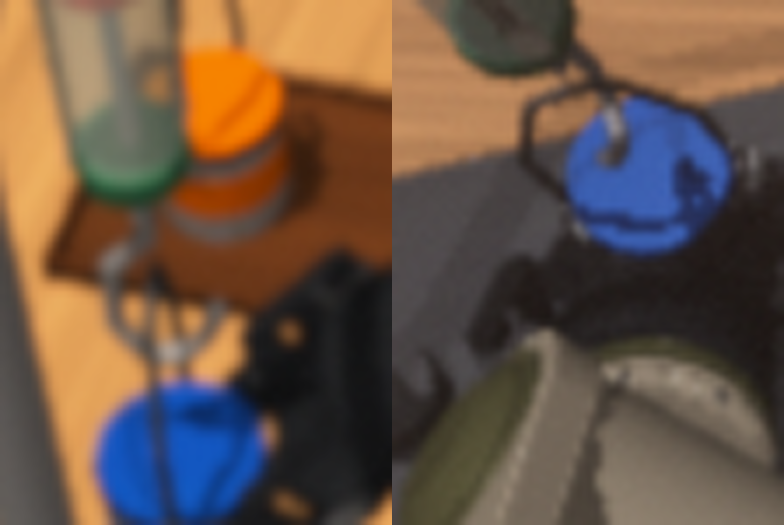

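>>> jog_arm(increments=[{"x":4.2,"y":0,"z":4.2,"rx":0,"ry":0,"rz":0,"hand":52},{"x":4.2,"y":0,"z":4.2,"rx":0,"ry":0,"rz":0,"hand":52},{"x":4.2,"y":0,"z":4.2,"rx":0,"ry":0,"rz":0,"hand":52},{"x":4.2,"y":0,"z":4.2,"rx":0,"ry":0,"rz":0,"hand":52},{"x":4.2,"y":0,"z":4.2,"rx":0,"ry":0,"rz":0,"hand":52}])

```text
time_s: 11.75
eef_pos: [666.0, 189.1, 121.0]
ee_rot: [0.055, 0.914, 0.132, -0.379]
force: [-0.0, -0.1, -2.9]
grip_width: 0.668
```

>>> jog_arm(increments=[{"x":4.2,"y":0,"z":4.2,"rx":0,"ry":0,"rz":0,"hand":52},{"x":4.2,"y":0,"z":4.2,"rx":0,"ry":0,"rz":0,"hand":52},{"x":4.2,"y":0,"z":4.2,"rx":0,"ry":0,"rz":0,"hand":52},{"x":0,"y":0,"z":0,"rx":0,"ry":0,"rz":0,"hand":52}])

```text
time_s: 12.25
eef_pos: [666.0, 189.0, 103.2]
ee_rot: [0.055, 0.914, 0.131, -0.379]
force: [0.5, -0.9, -0.9]
grip_width: 0.665
```

Run:
```python
from ov import *
print(sense()["force"])
ov(name="pics/ov4.png",draw=False)
```

```text
[ 0.54951606 -0.88797068 -0.86843314]
base [652.6 185.1  90.9] handle [652.6 185.1 248.9] yaw 0.285
```

View pics/ov4.png

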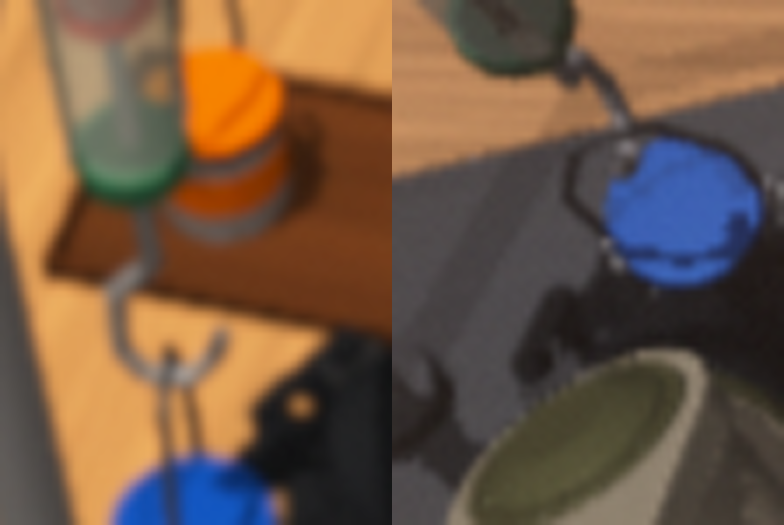

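>>> jog_arm(increments=[{"x":3.5,"y":0,"z":3.5,"rx":0,"ry":0,"rz":0,"hand":52},{"x":3.5,"y":0,"z":3.5,"rx":0,"ry":0,"rz":0,"hand":52},{"x":3,"y":0,"z":3,"rx":0,"ry":0,"rz":0,"hand":52},{"x":0,"y":0,"z":0,"rx":0,"ry":0,"rz":0,"hand":52},{"x":0,"y":0,"z":0,"rx":0,"ry":0,"rz":0,"hand":52}])

```text
time_s: 12.98
eef_pos: [666.4, 189.2, 89.8]
ee_rot: [0.055, 0.915, 0.132, -0.379]
force: [-0.9, -0.6, -0.3]
grip_width: 0.668
```

Run:
```python
from ov import *
print(np.mean([sense()["force"] for _ in range(3)],0))
ov(name="pics/ov5.png",draw=False,sb=(160,220))
print(sense()["force"])
```

```text
[-0.898948   -0.55913081 -0.26035083]
base [653.  185.2  77.5] handle [653.  185.2 235.5] yaw 0.285
[ 0.11365386  0.2526364  -0.55602274]
```

View pics/ov5.png

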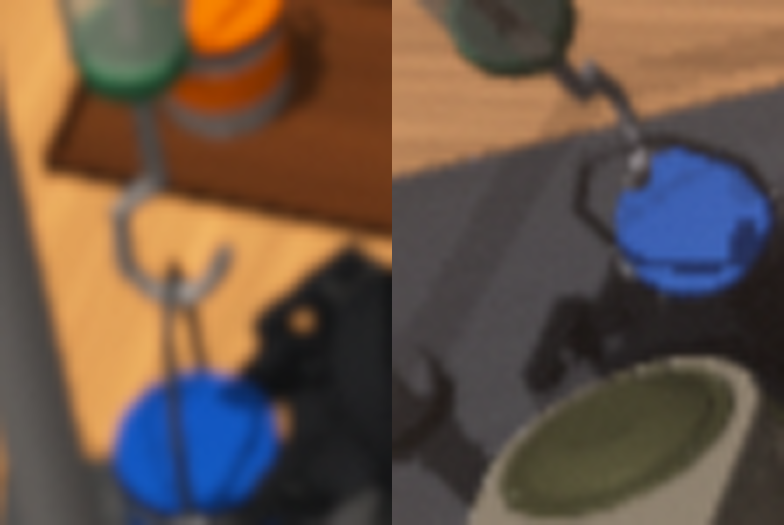

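>>> jog_arm(increments=[{"x":1.2,"y":0,"z":1.2,"rx":0,"ry":0,"rz":0,"hand":52},{"x":0,"y":0,"z":0,"rx":0,"ry":0,"rz":0,"hand":52},{"x":0,"y":0,"z":0,"rx":0,"ry":0,"rz":0,"hand":60},{"x":0,"y":0,"z":0,"rx":0,"ry":0,"rz":0,"hand":64},{"x":0,"y":0,"z":0,"rx":0,"ry":0,"rz":0,"hand":70}])

```text
time_s: 13.7
eef_pos: [666.1, 189.2, 87.4]
ee_rot: [0.055, 0.914, 0.132, -0.379]
force: [0.8, 0.4, 0.2]
grip_width: 0.817
```

>>> jog_arm(increments=[{"x":0,"y":0,"z":0,"rx":0,"ry":0,"rz":0,"hand":85},{"x":0,"y":0,"z":0,"rx":0,"ry":0,"rz":0,"hand":85},{"x":0,"y":0,"z":0,"rx":0,"ry":0,"rz":0,"hand":85}])

```text
time_s: 14.08
eef_pos: [666.2, 189.2, 87.4]
ee_rot: [0.055, 0.914, 0.132, -0.379]
force: [0.7, -0.4, -0.2]
grip_width: 0.995
```

Run:
```python
from ov import *
print(sense()["force"],sense()["grip_width"])
ov(name="pics/ov6.png",draw=False,sb=(160,220))
```

```text
[ 0.74777872 -0.38715071 -0.20700043] 0.9953362547112039
base [652.7 185.2  75.1] handle [652.7 185.2 233.1] yaw 0.286
```

View pics/ov6.png

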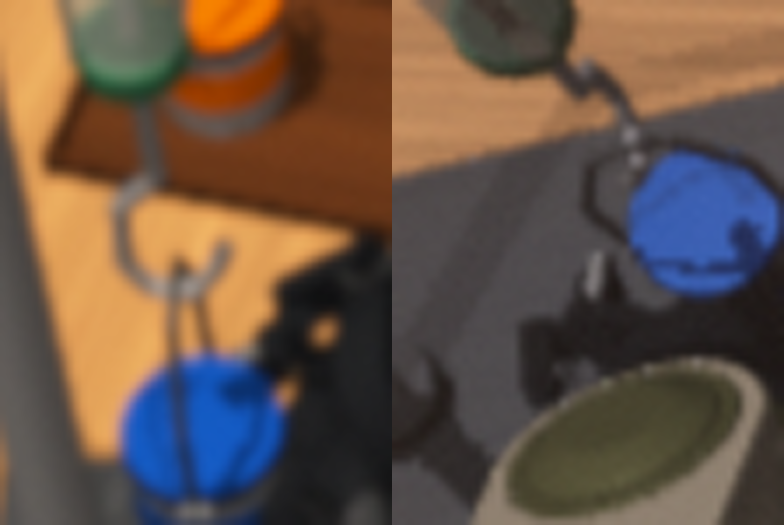

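>>> jog_arm(increments=[{"x":0,"y":4,"z":0,"rx":0,"ry":0,"rz":0,"hand":85},{"x":-10,"y":0,"z":0,"rx":0,"ry":0,"rz":0,"hand":85},{"x":-15,"y":0,"z":0,"rx":0,"ry":0,"rz":0,"hand":85},{"x":-20,"y":0,"z":0,"rx":0,"ry":0,"rz":0,"hand":85},{"x":-20,"y":0,"z":0,"rx":0,"ry":0,"rz":0,"hand":85}])

```text
time_s: 14.8
eef_pos: [622.5, 172.1, 134.2]
ee_rot: [0.055, 0.914, 0.132, -0.379]
force: [-0.2, -0.2, -0.3]
grip_width: 0.995
```

Run:
```python
from ov import *
print(sense()["force"],sense()["grip_width"])
ov(name="pics/ov7.png",draw=False,sb=(160,220))
```

```text
[-0.20804262 -0.15536022 -0.26121148] 0.9946422002079495
base [609.  168.2 121.9] handle [609.  168.2 279.9] yaw 0.286
```

View pics/ov7.png

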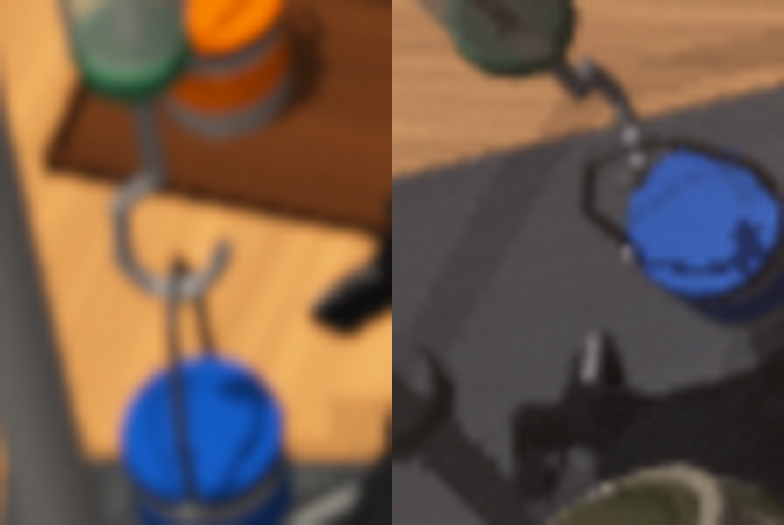

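>>> jog_arm(increments=[{"x":-30,"y":0,"z":0,"rx":0,"ry":0,"rz":0,"hand":85},{"x":-20,"y":0,"z":0,"rx":0,"ry":0,"rz":0,"hand":85},{"x":0,"y":0,"z":0,"rx":0,"ry":0,"rz":0,"hand":85},{"x":0,"y":0,"z":0,"rx":0,"ry":0,"rz":0,"hand":85},{"x":0,"y":0,"z":0,"rx":0,"ry":0,"rz":0,"hand":85}])

```text
time_s: 15.52
eef_pos: [589.5, 162.5, 167.9]
ee_rot: [0.055, 0.914, 0.132, -0.379]
force: [-0.4, -0.3, -0.8]
grip_width: 0.999
```

>>> jog_arm(increments=[{"x":0,"y":0,"z":0,"rx":0,"ry":0,"rz":0,"hand":85},{"x":0,"y":0,"z":0,"rx":0,"ry":0,"rz":0,"hand":85},{"x":0,"y":0,"z":0,"rx":0,"ry":0,"rz":0,"hand":85},{"x":0,"y":0,"z":0,"rx":0,"ry":0,"rz":0,"hand":85},{"x":0,"y":0,"z":0,"rx":0,"ry":0,"rz":0,"hand":85}])

```text
time_s: 16.15
eef_pos: [589.3, 162.4, 168.8]
ee_rot: [0.055, 0.914, 0.132, -0.379]
force: [0.1, 0.4, -0.6]
grip_width: 0.999
```

>>> jog_arm(increments=[{"x":0,"y":0,"z":0,"rx":0,"ry":0,"rz":0,"hand":85},{"x":0,"y":0,"z":0,"rx":0,"ry":0,"rz":0,"hand":85},{"x":0,"y":0,"z":0,"rx":0,"ry":0,"rz":0,"hand":85},{"x":0,"y":0,"z":0,"rx":0,"ry":0,"rz":0,"hand":85},{"x":0,"y":0,"z":0,"rx":0,"ry":0,"rz":0,"hand":85}])

```text
time_s: 16.77
eef_pos: [589.3, 162.4, 168.8]
ee_rot: [0.055, 0.914, 0.132, -0.379]
force: [-0.1, 0.4, 0.4]
grip_width: 0.997
```

Run:
```python
from ov import *
ov(name="pics/ov8.png",draw=False,sb=(160,230))
```

```text
base [575.9 158.5 156.5] handle [575.9 158.5 314.5] yaw 0.286
```

>>> jog_arm(increments=[{"x":0,"y":0,"z":0,"rx":0,"ry":0,"rz":0,"hand":85},{"x":0,"y":0,"z":0,"rx":0,"ry":0,"rz":0,"hand":85},{"x":0,"y":0,"z":0,"rx":0,"ry":0,"rz":0,"hand":85},{"x":0,"y":0,"z":0,"rx":0,"ry":0,"rz":0,"hand":85},{"x":0,"y":0,"z":0,"rx":0,"ry":0,"rz":0,"hand":85}])

```text
time_s: 17.5
eef_pos: [589.3, 162.4, 168.8]
ee_rot: [0.055, 0.914, 0.132, -0.379]
force: [0.5, -0.3, -1.2]
grip_width: 0.993
```

Run:
```python
from ov import *
ov(name="pics/ov9.png",draw=False,sb=(160,230))
for n in("side","top"):
    a=cv2.imread(f"pics/ov8_{n}.png").astype(int);b=cv2.imread(f"pics/ov9_{n}.png");print(n,np.abs(a-b).max(2)[100:320].max(),(np.abs(a-b).max(2)>15).sum())
```

```text
base [575.9 158.5 156.5] handle [575.9 158.5 314.5] yaw 0.286
side 6 0
top 8 0
```

View pics/ov9.png

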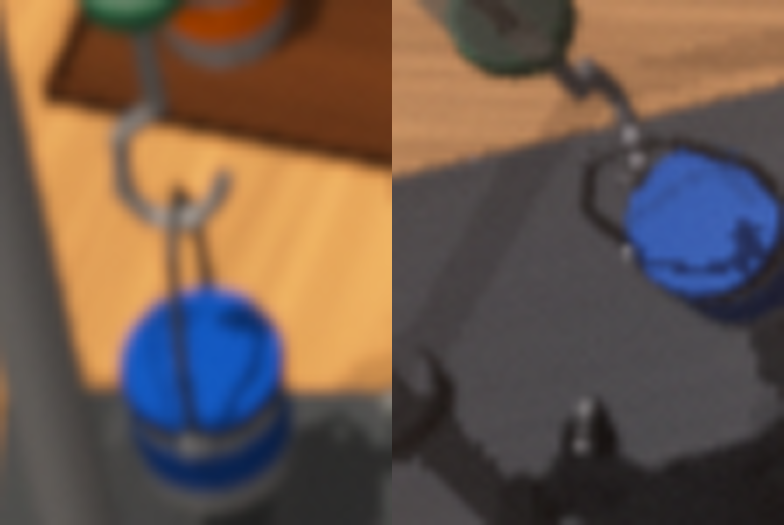

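>>> jog_arm(increments=[{"x":0,"y":0,"z":0,"rx":0,"ry":0,"rz":0,"hand":85},{"x":0,"y":0,"z":0,"rx":0,"ry":0,"rz":0,"hand":85},{"x":0,"y":0,"z":0,"rx":0,"ry":0,"rz":0,"hand":85},{"x":0,"y":0,"z":0,"rx":0,"ry":0,"rz":0,"hand":85},{"x":0,"y":0,"z":0,"rx":0,"ry":0,"rz":0,"hand":85}])

```text
time_s: 18.23
eef_pos: [589.3, 162.4, 168.8]
ee_rot: [0.055, 0.914, 0.132, -0.379]
force: [0.3, -0.1, 0.4]
grip_width: 0.995
```

>>> jog_arm(increments=[{"x":0,"y":0,"z":0,"rx":0,"ry":0,"rz":0,"hand":85},{"x":0,"y":0,"z":0,"rx":0,"ry":0,"rz":0,"hand":85},{"x":0,"y":0,"z":0,"rx":0,"ry":0,"rz":0,"hand":85},{"x":0,"y":0,"z":0,"rx":0,"ry":0,"rz":0,"hand":85},{"x":0,"y":0,"z":0,"rx":0,"ry":0,"rz":0,"hand":85}])

```text
time_s: 18.85
eef_pos: [589.3, 162.4, 168.8]
ee_rot: [0.055, 0.914, 0.132, -0.379]
force: [0.4, 0.1, 0.1]
grip_width: 0.995
```

>>> jog_arm(increments=[{"x":0,"y":0,"z":0,"rx":0,"ry":0,"rz":0,"hand":85},{"x":0,"y":0,"z":0,"rx":0,"ry":0,"rz":0,"hand":85},{"x":0,"y":0,"z":0,"rx":0,"ry":0,"rz":0,"hand":85},{"x":0,"y":0,"z":0,"rx":0,"ry":0,"rz":0,"hand":85},{"x":0,"y":0,"z":0,"rx":0,"ry":0,"rz":0,"hand":85}])

```text
time_s: 19.48
eef_pos: [589.3, 162.4, 168.8]
ee_rot: [0.055, 0.914, 0.132, -0.379]
force: [0.6, 0.7, -0.5]
grip_width: 0.999
```

Run:
```python
from ov import *
ov(name="pics/ov10.png",draw=False,sb=(160,230))
for n in("side","top"):
    a=cv2.imread(f"pics/ov8_{n}.png").astype(int);b=cv2.imread(f"pics/ov10_{n}.png");print(n,(np.abs(a-b).max(2)>15).sum())
# lid via blue mask at lid: predicted lid at hang
for n in("side","top"):
    im=cv2.imread(f"pics/ov10_{n}.png");h=cv2.cvtColor(im,cv2.COLOR_BGR2HSV);m=cv2.inRange(h,(105,150,110),(125,255,255));k,l,st,ce=cv2.connectedComponentsWithStats(m)
    i=1+np.argmax(st[1:,4]);print(n,st[i],ce[i])
```

```text
base [575.9 158.5 156.5] handle [575.9 158.5 314.5] yaw 0.286
side 0
top 0
side [178 272  22  19 320] [188.25    281.60625]
top [139 147  21  20 297] [148.30976431 156.49494949]
```

Run:
```python
from ov import *
# lid centre bbox based
s=(160+203/7-.5,230+363/7-.5);t=(105+(703-392)/7-.5,125+224/7-.5)
print(tri(s,t)); print(onz("side",*s,143),onz("top",*t,143))
# calibrate: same for held at ov5 (TCP 666.4,189.2,89.8 -> base 653,185.2,77.5, lid 143.5)
s=(160+198/7-.5,220+440/7-.5);t=(105+(693-392)/7-.5,125+217/7-.5)
print(tri(s,t)); print(onz("side",*s,143.5),onz("top",*t,143.5))
```

```text
(array([654.41368955, 181.76170308, 141.24659111]), np.float64(0.5295484505864283))
[654.11705118 182.71826782 143.        ] [653.63884016 181.226554   143.        ]
(array([655.83567581, 185.43973955, 142.1490601 ]), np.float64(1.4991098459686156))
[654.60403598 186.282153   143.5       ] [656.22602541 185.14559173 143.5       ]
```

>>> jog_arm(increments=[{"x":30,"y":0,"z":0,"rx":0,"ry":0,"rz":0,"hand":85},{"x":25,"y":0,"z":0,"rx":0,"ry":0,"rz":0,"hand":85},{"x":15,"y":0,"z":0,"rx":0,"ry":0,"rz":0,"hand":85},{"x":0,"y":0,"z":0,"rx":0,"ry":0,"rz":0,"hand":85}])

```text
time_s: 20.08
eef_pos: [636.7, 176.5, 118.4]
ee_rot: [0.055, 0.914, 0.132, -0.38]
force: [-0.0, 0.7, -0.2]
grip_width: 0.993
```

Run:
```python
from ov import *
print(sense()["force"])
ov(name="pics/ov11.png",draw=False,sb=(170,240),tb=(120,135))
```

```text
[-0.03711175  0.6677218  -0.24664836]
base [623.3 172.5 106.1] handle [623.3 172.5 264.1] yaw 0.286
```

View pics/ov11.png

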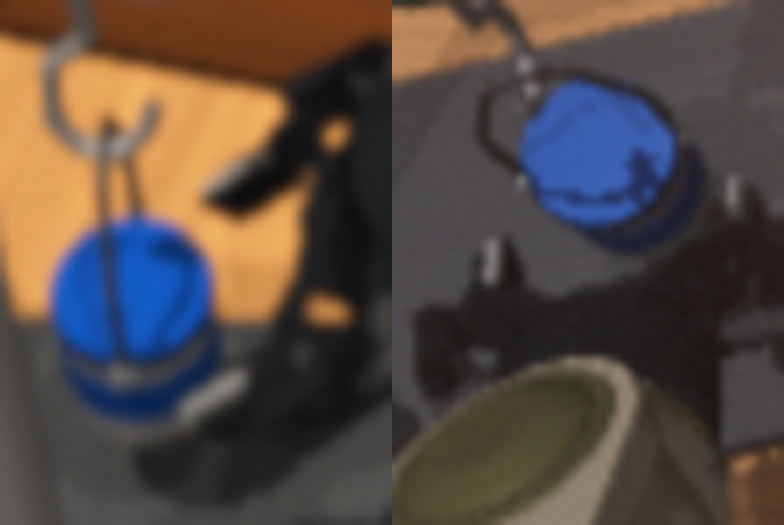

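>>> jog_arm(increments=[{"x":15,"y":0,"z":0,"rx":0,"ry":0,"rz":0,"hand":85},{"x":15,"y":0,"z":0,"rx":0,"ry":0,"rz":0,"hand":85},{"x":13,"y":0,"z":0,"rx":0,"ry":0,"rz":0,"hand":85},{"x":0,"y":0,"z":0,"rx":0,"ry":0,"rz":0,"hand":85}])

```text
time_s: 20.68
eef_pos: [665.8, 184.9, 89.0]
ee_rot: [0.055, 0.914, 0.132, -0.379]
force: [0.1, -0.9, -0.3]
grip_width: 0.996
```

Run:
```python
from ov import *
print(sense()["force"])
ov(name="pics/ov12.png",draw=False,sb=(170,240),tb=(120,135))
```

```text
[ 0.14586454 -0.88137227 -0.32753384]
base [652.4 180.9  76.7] handle [652.4 180.9 234.7] yaw 0.286
```

View pics/ov12.png

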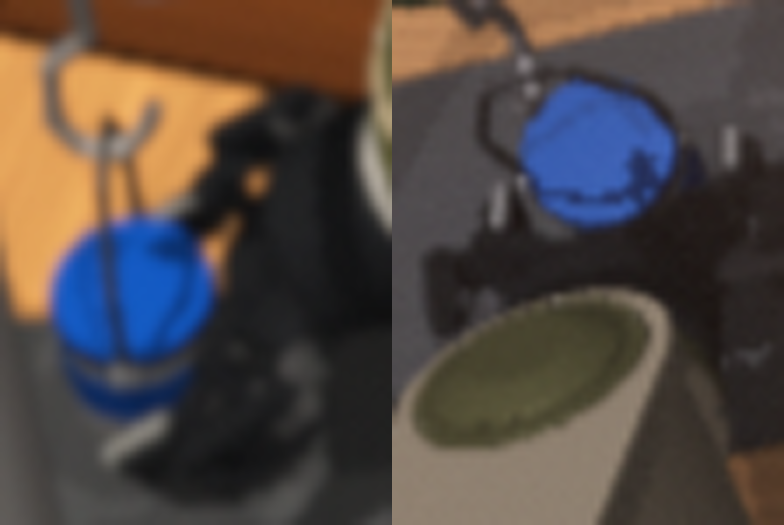

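>>> jog_arm(increments=[{"x":0,"y":0,"z":0,"rx":0,"ry":0,"rz":0,"hand":66},{"x":0,"y":0,"z":0,"rx":0,"ry":0,"rz":0,"hand":62},{"x":0,"y":0,"z":0,"rx":0,"ry":0,"rz":0,"hand":58},{"x":0,"y":0,"z":0,"rx":0,"ry":0,"rz":0,"hand":52},{"x":0,"y":0,"z":0,"rx":0,"ry":0,"rz":0,"hand":52}], force=50)

```text
time_s: 21.4
eef_pos: [666.0, 184.7, 88.9]
ee_rot: [0.055, 0.914, 0.131, -0.379]
force: [0.3, -2.1, 0.3]
grip_width: 0.666
```

>>> jog_arm(increments=[{"x":0,"y":0,"z":0,"rx":0,"ry":0,"rz":0,"hand":52},{"x":0,"y":0,"z":0,"rx":0,"ry":0,"rz":0,"hand":52}])

```text
time_s: 21.65
eef_pos: [666.0, 184.8, 88.8]
ee_rot: [0.055, 0.914, 0.131, -0.379]
force: [-0.4, -2.6, -0.0]
grip_width: 0.667
```

Run:
```python
from ov import *
print(sense()["force"])
ov(name="pics/ov13.png",draw=False,sb=(170,240),tb=(120,135))
```

```text
[-0.40145814 -2.64851479 -0.04977136]
base [652.5 180.9  76.5] handle [652.5 180.9 234.5] yaw 0.285
```

View pics/ov13.png

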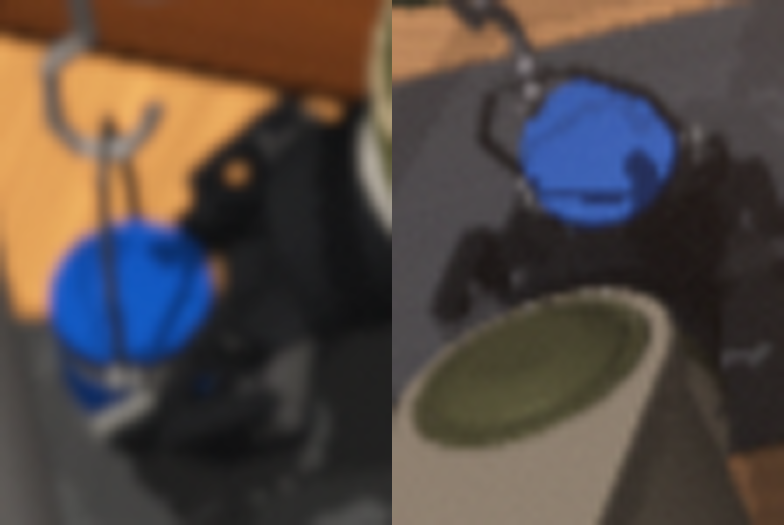

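>>> jog_arm(increments=[{"x":-4.5,"y":0,"z":-4.5,"rx":0,"ry":0,"rz":0,"hand":52},{"x":-4.5,"y":0,"z":-4.5,"rx":0,"ry":0,"rz":0,"hand":52},{"x":-4.5,"y":0,"z":-4.5,"rx":0,"ry":0,"rz":0,"hand":52},{"x":-4.5,"y":0,"z":-4.5,"rx":0,"ry":0,"rz":0,"hand":52},{"x":-4.5,"y":0,"z":-4.5,"rx":0,"ry":0,"rz":0,"hand":52}])

```text
time_s: 22.38
eef_pos: [665.4, 185.4, 120.2]
ee_rot: [0.055, 0.914, 0.132, -0.38]
force: [-1.0, 0.0, -2.3]
grip_width: 0.665
```

>>> jog_arm(increments=[{"x":-4.5,"y":0,"z":-4.5,"rx":0,"ry":0,"rz":0,"hand":52},{"x":-4.5,"y":0,"z":-4.5,"rx":0,"ry":0,"rz":0,"hand":52},{"x":-4.5,"y":0,"z":-4.5,"rx":0,"ry":0,"rz":0,"hand":52},{"x":-6,"y":0,"z":-6,"rx":0,"ry":0,"rz":0,"hand":52},{"x":0,"y":0,"z":0,"rx":0,"ry":0,"rz":0,"hand":52}])

```text
time_s: 23.0
eef_pos: [665.7, 185.3, 148.3]
ee_rot: [0.055, 0.914, 0.132, -0.379]
force: [-1.0, 0.3, -3.0]
grip_width: 0.667
```

Run:
```python
from ov import *
print(sense()["force"])
ov(name="pics/ov14.png",draw=False)
```

```text
[-0.96079352  0.3031714  -2.95196736]
base [652.3 181.4 136. ] handle [652.3 181.4 294. ] yaw 0.287
```

View pics/ov14.png

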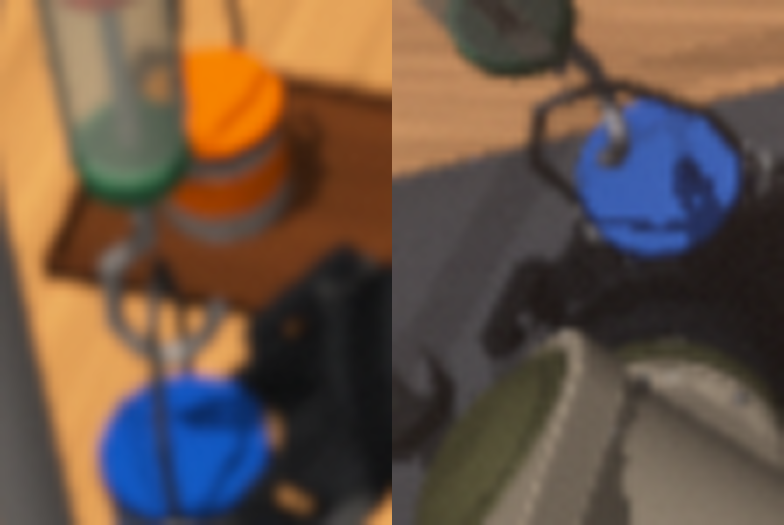

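>>> jog_arm(increments=[{"x":-3,"y":0,"z":-3,"rx":0,"ry":0,"rz":0,"hand":52},{"x":-9,"y":0,"z":8,"rx":0,"ry":0,"rz":0,"hand":52},{"x":-11.5,"y":0,"z":11,"rx":0,"ry":0,"rz":0,"hand":52},{"x":-11.5,"y":0,"z":11,"rx":0,"ry":0,"rz":0,"hand":52},{"x":-11.5,"y":0,"z":11,"rx":0,"ry":0,"rz":0,"hand":52}])

```text
time_s: 23.72
eef_pos: [608.1, 168.0, 154.3]
ee_rot: [0.055, 0.914, 0.132, -0.379]
force: [0.4, -0.3, -2.4]
grip_width: 0.662
```

>>> jog_arm(increments=[{"x":-11.5,"y":0,"z":11,"rx":0,"ry":0,"rz":0,"hand":52},{"x":0,"y":0,"z":0,"rx":0,"ry":0,"rz":0,"hand":52}])

```text
time_s: 23.98
eef_pos: [593.0, 163.5, 154.8]
ee_rot: [0.055, 0.914, 0.132, -0.379]
force: [0.6, 0.5, -2.4]
grip_width: 0.665
```

Run:
```python
from ov import *
print(sense()["force"])
ov(name="pics/ov15.png",draw=True,sb=(180,215),tb=(115,145))
p,q=now();print(p)
```

```text
[ 0.57501551  0.50259215 -2.41062874]
base [579.6 159.6 142.5] handle [579.6 159.6 300.5] yaw 0.286
[593.91373376 163.61972366 154.96639318]
```

View pics/ov15.png

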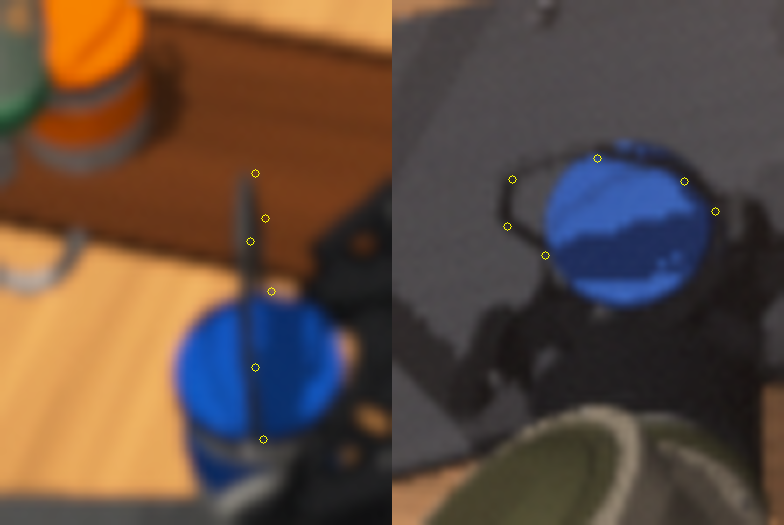

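Run:
```python
from plan import *
p,q=now()
p,q=plan(p,q,[656,-76,120],frot(45,.05),9)
```

```text
{'x': 2.0, 'y': 27.0, 'z': 3.0, 'rx': 0.019, 'rz': 0.018} -> [601. 138. 151.]
{'x': 3.0, 'y': 28.0, 'z': 3.0, 'rx': 0.019, 'rz': 0.019} -> [608. 110. 147.]
{'x': 3.0, 'y': 27.0, 'z': 2.0, 'rx': 0.018, 'rz': 0.018} -> [615.  84. 144.]
{'x': 4.0, 'y': 28.0, 'z': 2.0, 'rx': 0.019, 'rz': 0.019} -> [622.  57. 139.]
{'x': 4.0, 'y': 27.0, 'z': 1.0, 'rx': 0.018, 'rz': 0.018} -> [629.  31. 136.]
{'x': 5.0, 'y': 27.0, 'z': 1.0, 'rx': 0.019, 'rz': 0.019} -> [636.   5. 132.]
{'x': 5.0, 'y': 28.0, 'z': 1.0, 'rx': 0.018, 'rz': 0.018} -> [642. -23. 127.]
{'x': 5.0, 'y': 27.0, 'rx': 0.019, 'rz': 0.019} -> [649. -49. 124.]
{'x': 6.0, 'y': 27.0, 'z': -1.0, 'rx': 0.018, 'rz': 0.018} -> [656. -76. 120.]
```

>>> jog_arm(increments=[{"x":2,"y":27,"z":3,"rx":0.019,"ry":0,"rz":0.018,"hand":52},{"x":3,"y":28,"z":3,"rx":0.019,"ry":0,"rz":0.019,"hand":52},{"x":3,"y":27,"z":2,"rx":0.018,"ry":0,"rz":0.018,"hand":52},{"x":4,"y":28,"z":2,"rx":0.019,"ry":0,"rz":0.019,"hand":52},{"x":4,"y":27,"z":1,"rx":0.018,"ry":0,"rz":0.018,"hand":52}])

```text
time_s: 24.7
eef_pos: [629.3, 30.1, 135.4]
ee_rot: [0.03, 0.921, 0.071, -0.382]
force: [-0.9, 0.9, -2.4]
grip_width: 0.668
```

>>> jog_arm(increments=[{"x":5,"y":27,"z":1,"rx":0.019,"ry":0,"rz":0.019,"hand":52},{"x":5,"y":28,"z":1,"rx":0.018,"ry":0,"rz":0.018,"hand":52},{"x":5,"y":27,"z":0,"rx":0.019,"ry":0,"rz":0.019,"hand":52},{"x":6,"y":27,"z":-1,"rx":0.018,"ry":0,"rz":0.018,"hand":52},{"x":0,"y":0,"z":0,"rx":0,"ry":0,"rz":0,"hand":52}])

```text
time_s: 25.32
eef_pos: [655.9, -77.2, 119.6]
ee_rot: [0.009, 0.924, 0.022, -0.383]
force: [0.2, 0.1, -2.7]
grip_width: 0.668
```

>>> jog_arm(increments=[{"x":14,"y":0,"z":14,"rx":0,"ry":0,"rz":0,"hand":52},{"x":21,"y":0,"z":21,"rx":0,"ry":0,"rz":0,"hand":52},{"x":17,"y":0,"z":17,"rx":0,"ry":0,"rz":0,"hand":52},{"x":0,"y":0,"z":0,"rx":0,"ry":0,"rz":0,"hand":52}])

```text
time_s: 25.82
eef_pos: [654.5, -74.7, 44.7]
ee_rot: [0.009, 0.923, 0.024, -0.384]
force: [0.2, -0.8, -1.6]
grip_width: 0.663
```

Run:
```python
from ov import *
print(sense()["force"],sense()["eef_pos"],sense()["joints"])
ov(name="pics/ov16.png",draw=True,off=(-11,0,-12.3),sb=(190,185),tb=(215,120))
s=cv2.imread("pics/ov16_side.png")[:,:,::-1];t=cv2.imread("pics/ov16_top.png")[:,:,::-1]
a=cv2.resize(s[170:270,160:260],None,fx=4,fy=4,interpolation=cv2.INTER_CUBIC)
b=cv2.resize(t[100:200,200:300],None,fx=4,fy=4,interpolation=cv2.INTER_CUBIC)
cv2.imwrite("pics/tr.png",np.hstack([a,b])[:,:,::-1])
```

```text
[ 0.20759776 -0.80284547 -1.63523596] [654.51938914 -74.67018248  44.70086297] [-0.41904513  0.60921824  1.86041258  1.7233606   0.33016553 -0.50641127]
base [643.5 -75.3  32.4] handle [643.5 -75.3 190.4] yaw 0.053
```

View pics/ov16.png

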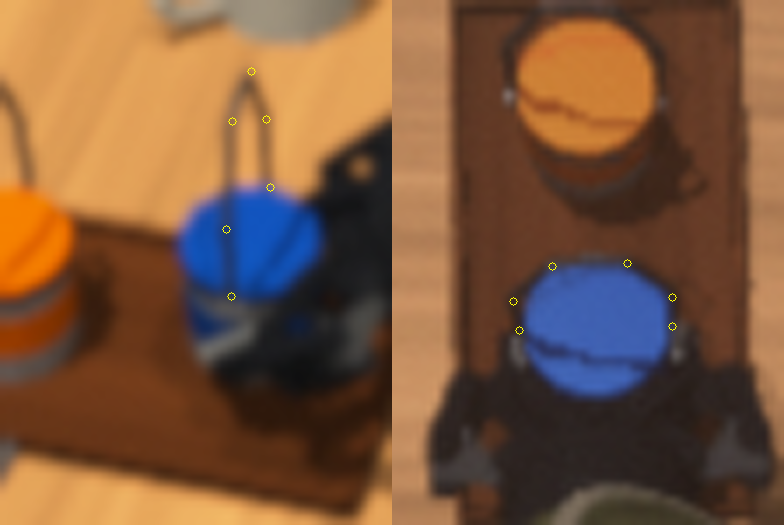

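View pics/tr.png

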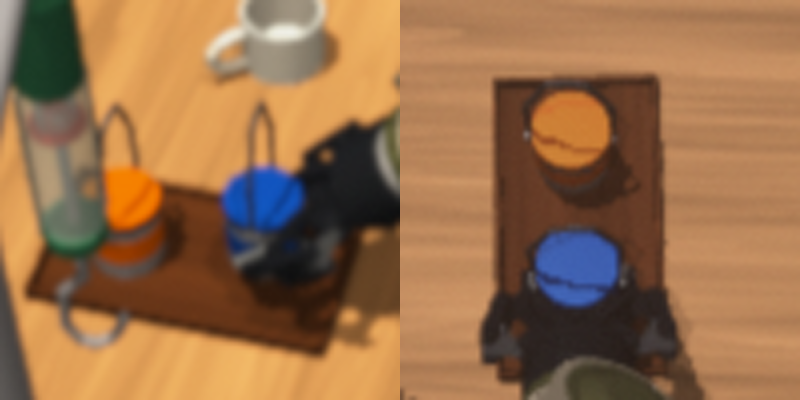

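>>> jog_arm(increments=[{"x":6,"y":0,"z":6,"rx":0,"ry":0,"rz":0,"hand":52},{"x":5,"y":0,"z":5,"rx":0,"ry":0,"rz":0,"hand":52},{"x":3,"y":0,"z":3,"rx":0,"ry":0,"rz":0,"hand":52},{"x":0,"y":0,"z":0,"rx":0,"ry":0,"rz":0,"hand":52},{"x":0,"y":0,"z":0,"rx":0,"ry":0,"rz":0,"hand":52}])

```text
time_s: 26.55
eef_pos: [655.4, -75.6, 27.2]
ee_rot: [0.01, 0.924, 0.023, -0.382]
force: [0.6, -0.2, -2.5]
grip_width: 0.664
```

>>> jog_arm(increments=[{"x":1.5,"y":0,"z":1.5,"rx":0,"ry":0,"rz":0,"hand":52},{"x":1.5,"y":0,"z":1.5,"rx":0,"ry":0,"rz":0,"hand":52},{"x":0,"y":0,"z":0,"rx":0,"ry":0,"rz":0,"hand":52}])

```text
time_s: 26.92
eef_pos: [655.0, -75.5, 22.1]
ee_rot: [0.01, 0.923, 0.023, -0.383]
force: [0.1, 0.3, -1.9]
grip_width: 0.663
```

>>> jog_arm(increments=[{"x":1,"y":0,"z":1,"rx":0,"ry":0,"rz":0,"hand":52},{"x":1,"y":0,"z":1,"rx":0,"ry":0,"rz":0,"hand":52},{"x":0,"y":0,"z":0,"rx":0,"ry":0,"rz":0,"hand":52}])

```text
time_s: 27.3
eef_pos: [655.1, -75.6, 19.4]
ee_rot: [0.01, 0.923, 0.023, -0.383]
force: [0.5, -0.5, -3.2]
grip_width: 0.662
```

>>> jog_arm(increments=[{"x":0.7,"y":0,"z":0.7,"rx":0,"ry":0,"rz":0,"hand":52},{"x":0,"y":0,"z":0,"rx":0,"ry":0,"rz":0,"hand":52}])

```text
time_s: 27.55
eef_pos: [655.1, -75.6, 18.5]
ee_rot: [0.01, 0.923, 0.023, -0.383]
force: [0.1, -0.4, -3.1]
grip_width: 0.662
```

>>> jog_arm(increments=[{"x":0.7,"y":0,"z":0.7,"rx":0,"ry":0,"rz":0,"hand":52},{"x":0,"y":0,"z":0,"rx":0,"ry":0,"rz":0,"hand":52}])

```text
time_s: 27.8
eef_pos: [655.1, -75.6, 17.5]
ee_rot: [0.01, 0.923, 0.023, -0.383]
force: [-0.5, 0.9, -2.5]
grip_width: 0.663
```

>>> jog_arm(increments=[{"x":0.7,"y":0,"z":0.7,"rx":0,"ry":0,"rz":0,"hand":52},{"x":0,"y":0,"z":0,"rx":0,"ry":0,"rz":0,"hand":52}])

```text
time_s: 28.05
eef_pos: [655.1, -75.6, 16.5]
ee_rot: [0.01, 0.923, 0.023, -0.383]
force: [-0.2, 0.1, -2.1]
grip_width: 0.662
```

>>> jog_arm(increments=[{"x":0.7,"y":0,"z":0.7,"rx":0,"ry":0,"rz":0,"hand":52},{"x":0,"y":0,"z":0,"rx":0,"ry":0,"rz":0,"hand":52}])

```text
time_s: 28.3
eef_pos: [655.3, -75.6, 15.8]
ee_rot: [0.01, 0.924, 0.023, -0.382]
force: [-0.2, 1.1, -0.4]
grip_width: 0.668
```

>>> jog_arm(increments=[{"x":0.7,"y":0,"z":0.7,"rx":0,"ry":0,"rz":0,"hand":52},{"x":0,"y":0,"z":0,"rx":0,"ry":0,"rz":0,"hand":52}])

```text
time_s: 28.55
eef_pos: [655.8, -75.6, 15.8]
ee_rot: [0.01, 0.924, 0.024, -0.382]
force: [-4.1, 0.0, 6.3]
grip_width: 0.659
```

Run:
```python
from ov import *
print(sense()["force"],sense()["eef_pos"],sense()["joints"])
ov(name="pics/ov17.png",draw=False,off=(-11,0,-12.3),sb=(190,185),tb=(215,120))
```

```text
[-4.093973    0.03580214  6.34632777] [655.80107462 -75.60729633  15.80778848] [-0.4200911   0.67277781  1.8612134   1.91572583  0.34887209 -0.70998687]
base [644.8 -76.2   3.5] handle [644.8 -76.2 161.5] yaw 0.051
```

View pics/ov17.png

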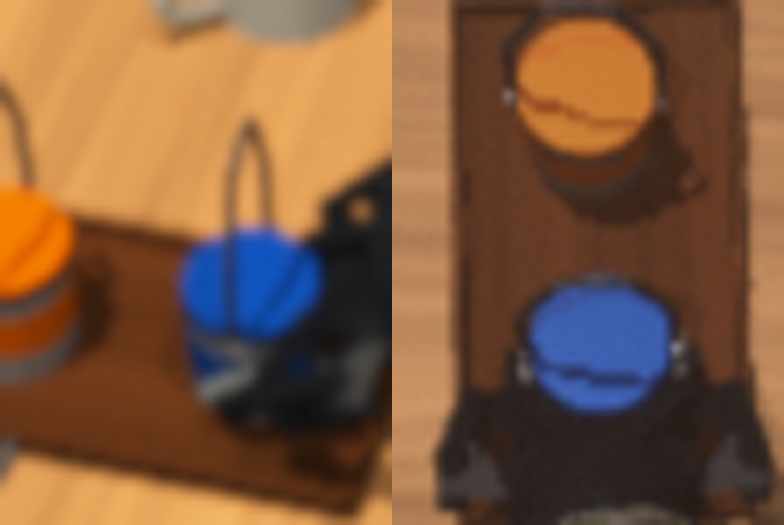

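Run:
```python
from ov import *
for bx in (641,644,647):
  for bz in(3,5,8):
    b=np.array([bx,-75.5,bz]);y=np.array([-.05,1,0])
    print(bx,bz,[(((proj("side",b+y*a+[0,0,z])-[190,185])*7+3).round(0)) for a,z in((0,158),(31,66),(0,66))],[(((proj("top",b+y*a+[0,0,z])-[215,120])*7+3+[392,0]).round(0)) for a,z in((0,158),(0,66))])
```

```text
641 3 [array([250., 144.]), array([239., 340.]), array([259., 285.])] [array([591., 292.]), array([598., 351.])]
641 5 [array([250., 141.]), array([239., 337.]), array([259., 282.])] [array([591., 290.]), array([597., 350.])]
641 8 [array([250., 136.]), array([239., 333.]), array([258., 277.])] [array([591., 288.]), array([597., 348.])]
644 3 [array([243., 142.]), array([233., 338.]), array([252., 283.])] [array([592., 284.]), array([598., 344.])]
644 5 [array([243., 139.]), array([232., 335.]), array([252., 280.])] [array([591., 283.]), array([598., 343.])]
644 8 [array([243., 134.]), array([232., 331.]), array([252., 276.])] [array([591., 281.]), array([597., 341.])]
647 3 [array([236., 141.]), array([226., 337.]), array([246., 282.])] [array([592., 277.]), array([598., 337.])]
647 5 [array([236., 138.]), array([226., 334.]), array([246., 279.])] [array([592., 275.]), array([598., 336.])]
647 8 [array([236., 133.]), array([225., 329.]), array([245., 274.])] [array([591., 273.]), array([598., 334.])]
```

>>> jog_arm(increments=[{"x":0,"y":0,"z":0,"rx":0,"ry":0,"rz":0,"hand":52},{"x":0,"y":0,"z":0,"rx":0,"ry":0,"rz":0,"hand":60},{"x":0,"y":0,"z":0,"rx":0,"ry":0,"rz":0,"hand":66},{"x":0,"y":0,"z":0,"rx":0,"ry":0,"rz":0,"hand":76},{"x":0,"y":0,"z":0,"rx":0,"ry":0,"rz":0,"hand":76}])

```text
time_s: 29.28
eef_pos: [655.1, -75.6, 14.5]
ee_rot: [0.01, 0.923, 0.023, -0.383]
force: [0.6, 0.5, -0.6]
grip_width: 0.889
```

Run:
```python
from ov import *
print(sense()["force"],sense()["eef_pos"],sense()["grip_width"]*85.4)
ov(name="pics/ov18.png",draw=False,off=(-11,0,-12.3),sb=(190,185),tb=(215,120))
```

```text
[ 0.60580073  0.50801786 -0.62886048] [655.10976815 -75.58710799  14.54306212] 75.93266322807916
base [644.1 -76.1   2.2] handle [644.1 -76.1 160.2] yaw 0.051
```

View pics/ov18.png

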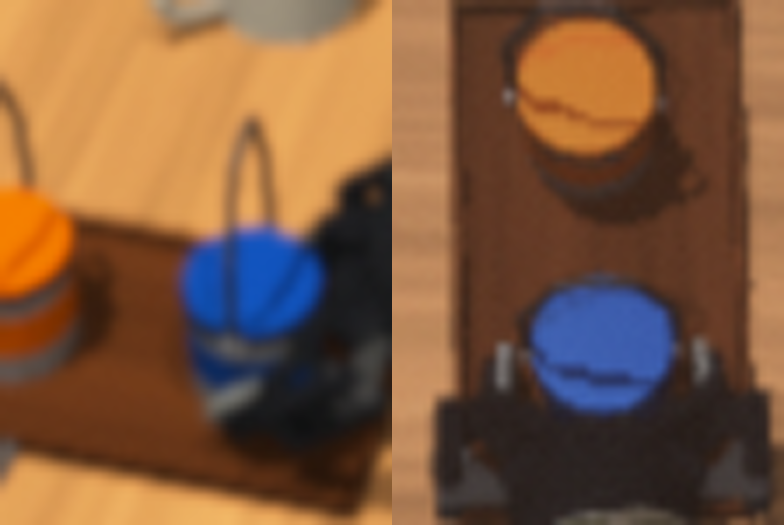

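>>> jog_arm(increments=[{"x":-3,"y":0,"z":0,"rx":0,"ry":0,"rz":0,"hand":80},{"x":-8,"y":0,"z":0,"rx":0,"ry":0,"rz":0,"hand":84},{"x":-12,"y":0,"z":0,"rx":0,"ry":0,"rz":0,"hand":85},{"x":-20,"y":0,"z":0,"rx":0,"ry":0,"rz":0,"hand":85},{"x":-25,"y":0,"z":0,"rx":0,"ry":0,"rz":0,"hand":85}])

```text
time_s: 30.0
eef_pos: [606.2, -78.0, 63.5]
ee_rot: [0.01, 0.923, 0.023, -0.383]
force: [-0.5, -1.6, -0.7]
grip_width: 0.99
```

>>> jog_arm(increments=[{"x":-40,"y":0,"z":0,"rx":0,"ry":0,"rz":0,"hand":85},{"x":-40,"y":0,"z":0,"rx":0,"ry":0,"rz":0,"hand":85},{"x":-30,"y":0,"z":0,"rx":0,"ry":0,"rz":0,"hand":85},{"x":0,"y":0,"z":0,"rx":0,"ry":0,"rz":0,"hand":85},{"x":0,"y":0,"z":0,"rx":0,"ry":0,"rz":0,"hand":85}])

```text
time_s: 30.62
eef_pos: [529.6, -82.0, 140.3]
ee_rot: [0.01, 0.924, 0.023, -0.383]
force: [-0.2, -0.7, -0.2]
grip_width: 0.993
```

Run:
```python
from ov import *
print(sense()["force"],sense()["eef_pos"])
ov(name="pics/ov19.png",draw=False,sb=(190,185),tb=(215,120))
s=cv2.imread("pics/ov19_side.png");t=cv2.imread("pics/ov19_top.png")
cv2.imwrite("pics/final.png",cv2.resize(np.vstack([s[120:300],t[60:300]]),None,fx=1.35,fy=1.35))
```

```text
[-0.24934198 -0.6750287  -0.1669453 ] [529.62472241 -82.04558909 140.339101  ]
base [515.6 -82.8 128. ] handle [515.6 -82.8 286. ] yaw 0.051
```

View pics/ov19.png

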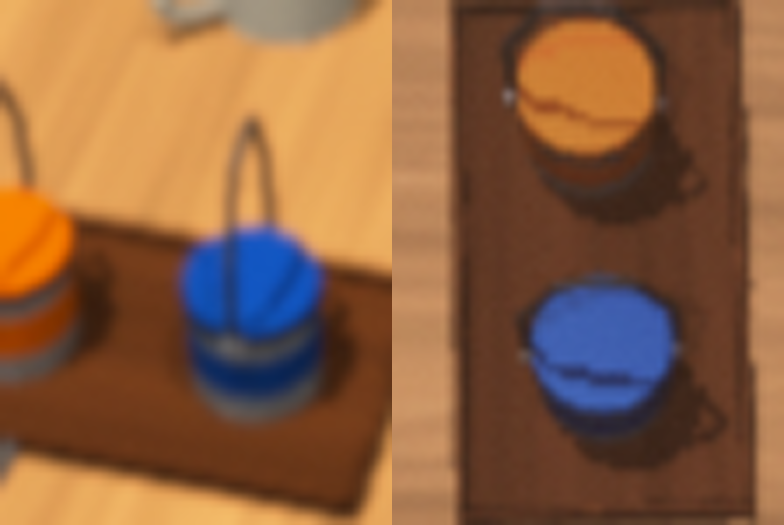

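View pics/final.png

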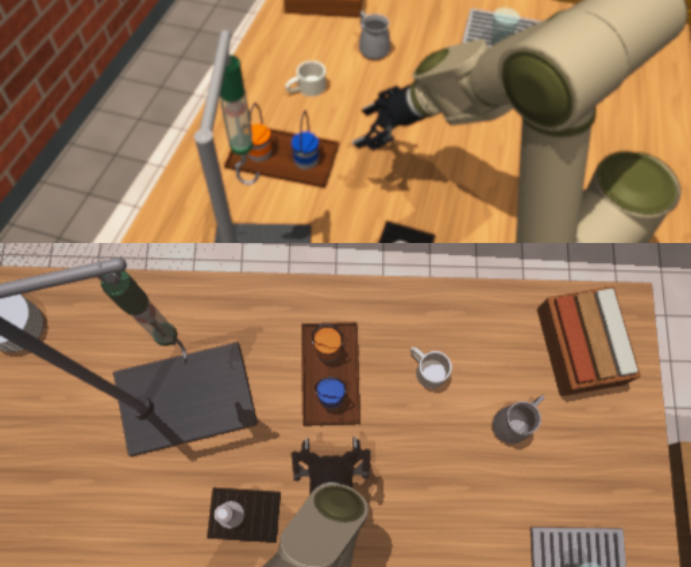

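The pictures show the blue tin upright in the near half of the tray, the hook empty and up, and the other things in their places. The gripper is clear of everything, so I am handing in.

```bash
python3 -c "
from rig import *
print(finish_job())"
```

```text
the job is handed in; nothing more can be done
None
```

I weighed the blue-banded tin on the sprung hook, set it down in the near half of the tray and handed the job in at about 30.7 s. The system reported no verdict, so the outcome rests on my own checks below.

- **Weighing:** I let go with the hook dipped about 27 mm and backed the gripper clear. Between 16.8 s and 19.5 s, pictures from both cameras showed no change, so tin and hook were still for over 2 s.
- **Setting down:** The tin came down onto the tray floor while still gripped, with about 6 N of upward force at the wrist, and then I opened the fingers. The force also had a sideways part of about 4 N; I put this down to the angled grip, and it vanished on release.
- **Final pictures:** The tin stands upright near x = -53 mm, y ≈ 0 in the tray frame, the hook is empty and back up, and the gripper is about 160 mm back. The orange tin, cup, jug and tamper look unmoved.
- **Disagreement:** The two cameras differed by about 3 to 4 mm in y. I corrected for this by comparing against the gripper's known position.
- **Tilt on the hook:** The tin hung very slightly off-centre, which I put at about 0.04 rad, well inside the 0.25 rad limit.

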